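# Press the knobs home on the freshly lacquered pedals

### The arm

A 7-joint arm with a two-finger parallel gripper is mounted at the origin on the work surface. World frame = base frame: x ahead of the robot, y to its left, z up, the work surface at z = 0. Lengths are in m, angles in rad, forces in N, time in s.
With the tool pointing down it reaches from about 0.4 to 0.875 m from the base axis. Payload 19.3 kg.
Tool frame: the origin (TCP) lies at the very end of the fingers, on their centre line; the grasp point (between the pads) lies 19 mm behind it; z points along the fingers, y is the direction in which the jaws open and shut (so a half turn about z gives the same grasp; the last joint's range is limited). The gripper opens to 85 mm and grips with 20 to 120 N. Pads are 22 mm wide; open, the fingers measure 114 mm over their backs; the gripper's body (76 mm by 85 mm) begins 54 mm behind the grasp point. The pads swing forward as they close: fully open they stand 13 mm farther back than shut.
Start: joints at [-1.228, 0.521, -0.036, 1.599, 0.021, 1.021, -0.113], TCP at [0.251, 0.572, 0.231] pointing down, gripper open.
Joint ranges: [-2.91, 2.91], [-0.3, 2.13], [-1.5, 1.42], [0.17, 2.43], [-1.26, 4.41], [0.16, 1.93], [-2.52, 2.52]. Speed limits (rad/s): [1.89, 1.89, 2.39, 2.39, 3.01, 3.01, 3.01].

### API

Orientations are given as [roll, pitch, yaw] about the fixed x, y, z axes, in that order (R = Rz(yaw) Ry(pitch) Rx(roll)).
In Python, from workcell import telemetry, imaging, ticket gives the robot as it stands.
- The arm moves only by the tool carry_out, never from a script. Its argument "series" is a list of rows, each a list of 7 numbers: the shift along the tool's x, y, z in m, then the turn, a rotation vector about the tool's x, y, z in rad, then the closure in counts, from 0 (fully open) to 255 (shut). In form: [[tx, ty, tz, ax, ay, az, jaw], ...]. A call has 1 to 10 rows; each row is the pose to reach, as a shift and turn from the pose commanded when the call began, along the tool's axes at that moment; what a row does not reach only later rows make up. A row lasts 1/8 s, in which the tool goes at most 62.5 mm and 10.7 degrees, less where a joint would pass 70% of its speed; a pose out of reach is approached as far as the arm can. A call with a gripper value outside its range is refused whole. The fingers move at their own pace and stop on an object; "force" is the grip in N (left out, the last holds). Time passes only in rows, so rows that repeat a pose let the fingers close. It gives the time, the measured TCP pose, the force and the opening at its end, in the units of the state.
- telemetry.observe(): the state, without advancing time (a new reading comes with each control period).
- imaging.grab_frame(name): name is "scene" or "top" or "wrist"; returns (picture, depth): 480x640x3 uint8, blue, green, red; 480x640 float32, m along the optical axis (not along the pixel's ray), 0 where there is no reading.
- imaging.camera_info(name): a dict with "mtx" (3x3 intrinsics, pixels), "extrinsics" (4x4, takes a point from camera to world coordinates); the wrist camera has in their place "hand_eye" (4x4, takes a point from camera to tool coordinates, whose origin is the TCP and whose axes are the flange's). Camera axes: x right, y down, z forward; pixel columns grow to the right and rows downward; lengths in m; the calibration is good to about 2 mm. A picture is of the moment at which its call begins: read the wrist's pose just before it. camera_info takes no time and is no camera call.
- ticket.job_done(): hands the job in, once; it reports no verdict.
The state is a dict: "clock": time; "qpos": joint angles; "qd": joint speeds; "joint_efforts": joint torques, N m; "position": TCP position; "tool_rot": TCP orientation; "force": force on the tool from outside, world axes, zero at the start; "moment": the same for the moment, N m; "grip_width": finger opening in m.
Only numpy, scipy, OpenCV 4.12 (cv2) and the standard library are available. Lean on these libraries where they do the work, as an engineer would, in place of code of your own. Each camera call takes 0.05 s, during which the arm holds its last target.

### The job

Each red pedal on the bench has its black push-on knob only started on the shaft. One pedal at a time, slide it on the hand press's table until the knob is squarely under the nose, push the lever down just far enough to press the knob fully home, let the lever come back up, and set the pedal upright on the cork mat. Be gentle: grip the fresh lacquer lightly (under 50 N), press the brittle knobs with the press only and never with more than 30 N, and leave the other things on the bench where they are.

Things in the scene. Friction and masses are not known exactly. Their poses are not given: they have to be found in the camera images.
- pedal_a_mid (a point): A guitar pedal (up to three alike; some may be absent): glossy red die-cast box 160 long (x) x 62 wide (y) x 40 mm high (z, up), 0.3 to 0.5 kg, balanced near its middle. The point is its middle, 20 mm above its underside. On top a chrome foot switch, 18 mm high, at x = -52 mm and a black knob at x = +54 mm. Fingers pressing over 50 N a side mark the fresh lacquer; 20 to 30 N holds it well.
- knob_a (a joint): How far the brittle bakelite knob (30 mm wide, 24 mm high) of pedal_a is pushed down its shaft: 0 = only started, its top 72.5 mm above the pedal's underside; 0.007 m = fully home (top at 65.5 mm). It stays where it is pushed, starts to move at 12 N and cracks above 30 N.
- knob_top_a (a point): Centre of the flat top of pedal_a's knob; axes as the pedal's (z up).
- pedal_b_mid (a point): A guitar pedal (up to three alike; some may be absent): glossy red die-cast box 160 long (x) x 62 wide (y) x 40 mm high (z, up), 0.3 to 0.5 kg, balanced near its middle. The point is its middle, 20 mm above its underside. On top a chrome foot switch, 18 mm high, at x = -52 mm and a black knob at x = +54 mm. Fingers pressing over 50 N a side mark the fresh lacquer; 20 to 30 N holds it well.
- knob_b (a joint): How far the brittle bakelite knob (30 mm wide, 24 mm high) of pedal_b is pushed down its shaft: 0 = only started, its top 72.5 mm above the pedal's underside; 0.007 m = fully home (top at 65.5 mm). It stays where it is pushed, starts to move at 12 N and cracks above 30 N.
- knob_top_b (a point): Centre of the flat top of pedal_b's knob; axes as the pedal's (z up).
- pedal_c_mid (a point): A guitar pedal (up to three alike; some may be absent): glossy red die-cast box 160 long (x) x 62 wide (y) x 40 mm high (z, up), 0.3 to 0.5 kg, balanced near its middle. The point is its middle, 20 mm above its underside. On top a chrome foot switch, 18 mm high, at x = -52 mm and a black knob at x = +54 mm. Fingers pressing over 50 N a side mark the fresh lacquer; 20 to 30 N holds it well.
- knob_c (a joint): How far the brittle bakelite knob (30 mm wide, 24 mm high) of pedal_c is pushed down its shaft: 0 = only started, its top 72.5 mm above the pedal's underside; 0.007 m = fully home (top at 65.5 mm). It stays where it is pushed, starts to move at 12 N and cracks above 30 N.
- knob_top_c (a point): Centre of the flat top of pedal_c's knob; axes as the pedal's (z up).
- press: Cast-iron hand press bolted to the bench. Origin on the bench below the ram's axis; x to the rear, z up; front (-x) to the robot. Flat steel work table 30 mm above the bench, 130 mm wide (y), from x = -195 to +55 mm. Column from x = +55 mm back; overhanging head from x = -43 mm back, 84 mm wide (y), 160 to 250 mm above the bench: a gripper holding a pedal must stay in front of it.
- nose_tip (a point): Centre of the round flat underside (26 mm wide, white nylon) of the ram's sprung nose, under the head; the ram's square steel bar stands out of the head's top on the same upright axis. With the lever up it is 116.5 mm above the bench, 86.5 mm above the work table. The nose is on a spring of 2.5 N/mm, so its force grows as the ram goes on down (30 N at 12 mm).
- lever (a joint): Press lever, rad: 0 = up, growing as its grip is swung down, 1.5 at most. The ram goes down 26 mm per rad: it meets a raised knob at 0.54, begins to move it at about 0.72, has it fully home at about 0.99 and presses with 30 N at about 1.27. It takes 2 to 8 N at the grip; let go, a spring swings it back up.
- lever_grip (a point): Middle of the lever's black cylindrical grip (26 mm thick, 75 mm long, level along the press's y), on the left of the press. It moves on an arc of radius 170 mm about lever_pivot: at lever = q the lever points to the front (-x of the press) and 0.95 - q rad above the level. It can be pushed down from above.
- lever_pivot (a point): Point on the lever's axle (which runs along the press's y), in the same upright plane as the middle of the grip; 190 mm above the bench; axes as press.
- mat: Cork mat for finished pedals, fixed, 360 (its x) x 200 (its y) x 4 mm; origin at the centre of its underside.
- stomp1: Bystander. Loose stomp switch, 42 mm high, standing. Origin at its underside.
- stomp2: Bystander. Loose stomp switch, 42 mm high, standing. Origin at its underside.
- spare_knob: Bystander. Spare black knob cap, 30 mm wide. Origin at its underside.
- nut_driver: Bystander. Nut driver with a yellow handle, 220 mm long, lying. Origin at its underside.
- jar: Bystander. Closed jar, 60 mm wide, 75 mm high. Origin at its underside.
- tape_roll: Bystander. Roll of paper tape, 90 mm wide, 22 mm high. Origin at its underside.
- screwdriver: Bystander. Screwdriver, lying. Origin at its underside.
Things that resemble listed ones, but are neither listed nor needed, are in the scene too. Leave any orange or turquoise look-alike of the part that bears pedal_b_mid alone.

How it is judged:
On the way, in this order (a step that is already met when the one before it is completed fails the run):
1. a knob is being pressed while squarely under the nose (centres within 8 mm) (((contact force between nose and knob_a above 6 N and horizontal distance between knob_top_a and nose_tip below 0.008 m) or (contact force between nose and knob_b above 6 N and horizontal distance between knob_top_b and nose_tip below 0.008 m) or (contact force between nose and knob_c above 6 N and horizontal distance between knob_top_c and nose_tip below 0.008 m))), for 0.1 s.
2. the knobs of all the pedals are fully home (value of joint each of knob_a, knob_b, knob_c above 0.006 m), for 0.2 s.
At the end, for the whole second after the job is handed in: Every pedal present has its knob fully home (pushed on by at least 6 of its 7 mm) and stands upright and at rest on the cork mat (its middle at least 15 mm inside the mat's edges), and the press lever is back up (below 0.1 rad) (all of step 2 and x of pedal_a_mid in the frame of mat between -0.165 and 0.165 m and y of pedal_a_mid in the frame of mat between -0.085 and 0.085 m and height (world z) of pedal_a_mid between 0.016 and 0.032 m and angle between each of pedal_a_mid, pedal_b_mid, pedal_c_mid's own z axis and vertical below 0.08 rad and linear speed of each of pedal_a, pedal_b, pedal_c below 0.02 m/s and x of pedal_b_mid in the frame of mat between -0.165 and 0.165 m and y of pedal_b_mid in the frame of mat between -0.085 and 0.085 m and height (world z) of pedal_b_mid between 0.016 and 0.032 m and x of pedal_c_mid in the frame of mat between -0.165 and 0.165 m and y of pedal_c_mid in the frame of mat between -0.085 and 0.085 m and height (world z) of pedal_c_mid between 0.016 and 0.032 m and value of joint lever below 0.1 rad); the robot touches nothing.
It fails at once if a pedal is squeezed or pressed by the fingers with over 50 N a side (100 N in all) (contact force between the fingers and pedal_a above 100 N or contact force between the fingers and pedal_b above 100 N or contact force between the fingers and pedal_c above 100 N).
It fails at once if a knob is pressed with more than 30 N (contact force between nose and knob_a above 30 N or contact force between nose and knob_b above 30 N or contact force between nose and knob_c above 30 N).
It fails at once if the robot itself pushes on a knob (over 4 N) (contact force between any of the arm, the fingers and knob_a above 4 N or contact force between any of the arm, the fingers and knob_b above 4 N or contact force between any of the arm, the fingers and knob_c above 4 N).
It fails at once if another thing on the bench is moved more than 40 mm (distance of any of stomp1, stomp2, spare_knob, nut_driver, jar, tape_roll, screwdriver from where it was at the start of the episode above 0.04 m).
Of pedal_a, pedal_b, pedal_c only 2 to 3 are there at a start; the rules pass over those that are not, and their reading is None.
At some moment in a run one of pedal_a, pedal_b, pedal_c may be knocked a few centimetres aside while the robot is not near it.
Once in a run the grip may slacken for a moment while it holds something.
It also fails if it takes over 210 s, if anything falls off the work surface, if the arm or the gripper's body presses on something with over 40 N, if the wrist force passes 120 N, or if a joint passes its speed limit or range.

## Working session

There is one attempt and no reset: what is moved stays moved. The work goes in short steps, Python scripts to look and compute and a tool call to move; the robot and the scene stay as the last step left them, time stands still between calls to the robot, and variables do not carry over. Pictures are saved under pics/ and viewed, and the job is handed in when it is done.

Besides the shell and the picture viewer there is one more tool, called after ">>>" as a command line: name --pt "numbers of a row" for each row, then --argument value for the rest. carry_out: Moves the arm, as the interface text tells. Its arguments: {"type":"object","properties":{"series":{"type":"array"},"force":{"type":"number"}},"required":["series"]}

```bash
ls; mkdir -p pics
cat > h.py <<'E'
import numpy as np,cv2
from workcell import telemetry,imaging,ticket
E
python3 - <<'E'
from h import *
s=telemetry.observe();print(s)
for n in("scene","top","wrist"):
    p,d=imaging.grab_frame(n);cv2.imwrite(f"pics/{n}0.png",p);np.save(f"pics/{n}0.npy",d)
    print(n,imaging.camera_info(n))
E
```

```text
pics
{'clock': 0.0, 'qpos': array([-1.22819063,  0.52199334, -0.03632162,  1.60002537,  0.02121082,
        1.02110961, -0.1128181 ]), 'qd': array([-0.00122375, -0.00166333,  0.00082467,  0.00219681,  0.00096821,
       -0.00170549, -0.0003306 ]), 'joint_efforts': array([ 8.00536636e-04, -9.27124286e+01,  1.98001966e+00, -3.69919074e+01,
        1.77829462e-02,  8.41934932e-03, -1.36718984e-05]), 'position': array([0.25063829, 0.5721597 , 0.23073247]), 'tool_rot': array([-3.14044627e+00,  9.54574958e-05,  2.72875990e+00]), 'force': array([-0.42383731, -0.9552624 ,  0.19646043]), 'moment': array([ 0.00296342,  0.00785936, -0.00832576]), 'grip_width': 0.08519476867213889}
scene {'mtx': array([[443.8352754 ,   0.        , 332.92598688],
       [  0.        , 443.8352754 , 241.87352868],
       [  0.        ,   0.        ,   1.        ]]), 'extrinsics': array([[ 0.76831527,  0.43496764, -0.46956874,  1.11228572],
       [ 0.64004362, -0.51523622,  0.56997877, -0.74920263],
       [ 0.0059835 , -0.73846787, -0.67426212,  1.04557959],
       [ 0.        ,  0.        ,  0.        ,  1.     
[... 257 characters left out ...]
[-0.99962544, -0.02727878, -0.00220192, -0.07358052],
       [ 0.00673219, -0.16711763, -0.98591398,  1.75216218],
       [ 0.        ,  0.        ,  0.        ,  1.        ]])}
wrist {'mtx': array([[396.86608435,   0.        , 315.69472305],
       [  0.        , 396.86608435, 233.02290248],
       [  0.        ,   0.        ,   1.        ]]), 'hand_eye': array([[ 8.92037740e-04, -9.51422164e-01, -3.07888081e-01,
         7.89739844e-02],
       [ 9.99999480e-01,  1.00100451e-03, -1.95982248e-04,
        -6.56356506e-04],
       [ 4.94659211e-04, -3.07887746e-01,  9.51422562e-01,
        -1.43155292e-01],
       [ 0.00000000e+00,  0.00000000e+00,  0.00000000e+00,
         1.00000000e+00]])}
```

View pics/top0.png

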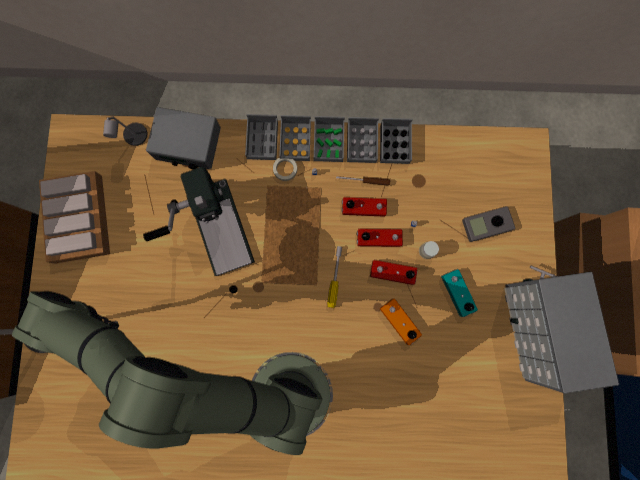

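View pics/scene0.png

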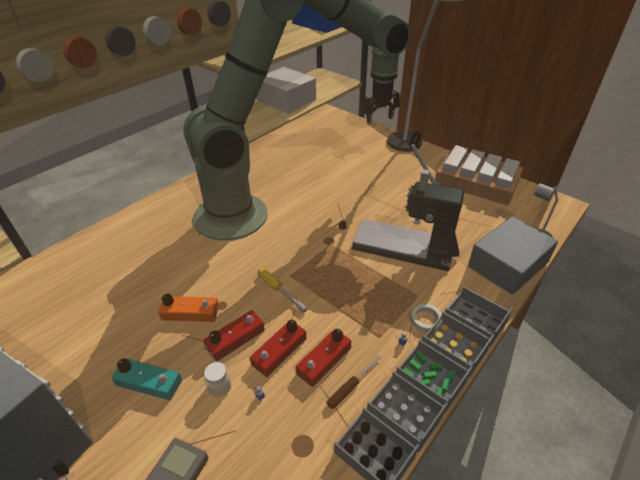

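View pics/wrist0.png

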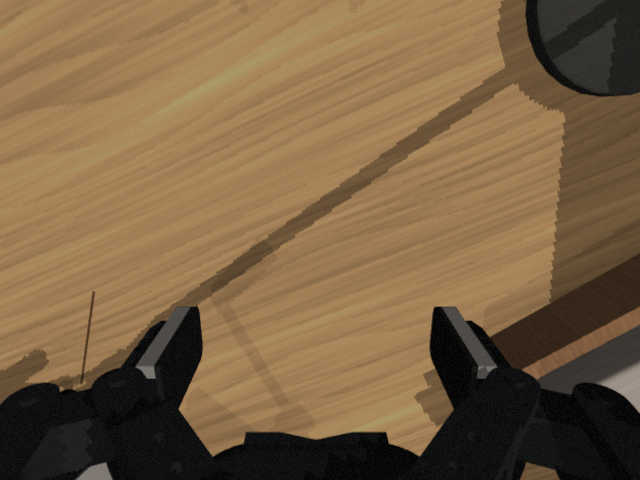

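Run:
```python
from h import *
p=cv2.imread("pics/top0.png")
cv2.imwrite("pics/topz1.png",cv2.resize(p[180:300,320:470],None,fx=5,fy=5,interpolation=2))
cv2.imwrite("pics/topz2.png",cv2.resize(p[155:305,130:330],None,fx=4,fy=4,interpolation=2))
```

```text
(no output)
```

View pics/topz1.png

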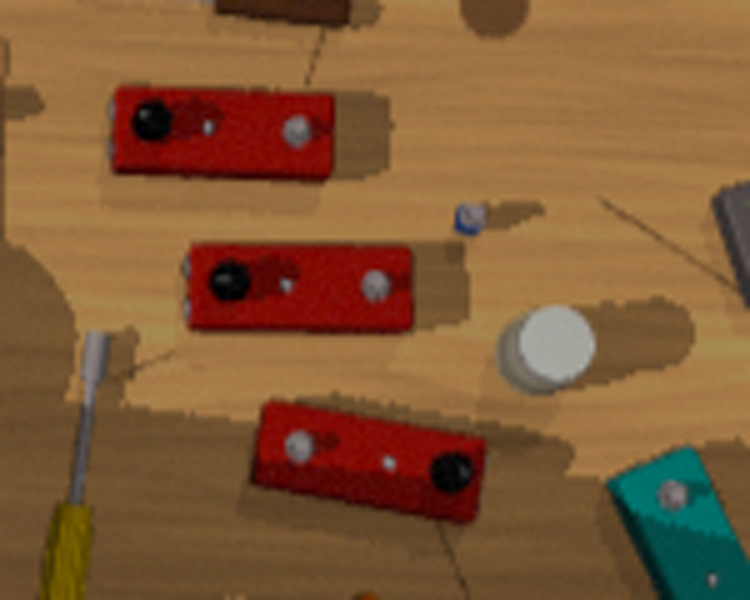

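View pics/topz2.png

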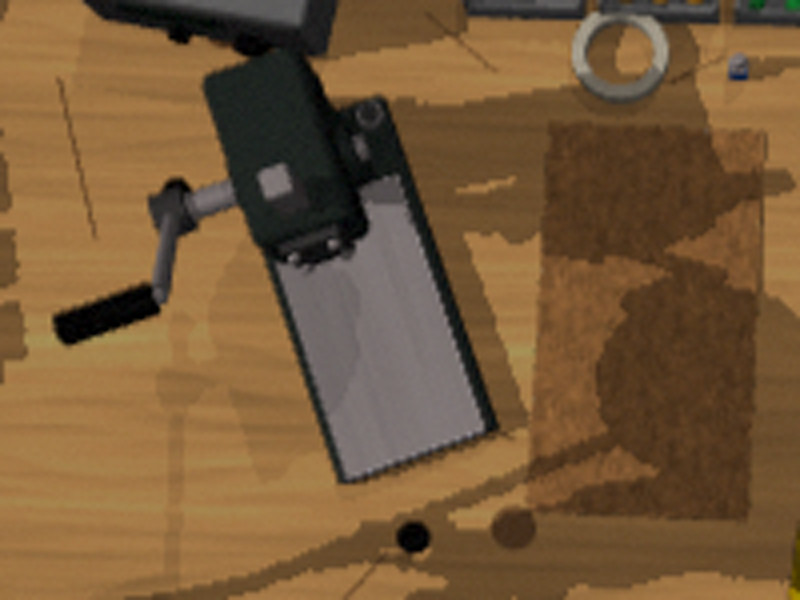

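```bash
cat >> h.py <<'E'
def ray(n,uv,z,pose=None):
    c=imaging.camera_info(n);K=c["mtx"];E=c["extrinsics"] if n!="wrist" else pose@c["hand_eye"]
    uv=np.atleast_2d(np.asarray(uv,float));r=np.c_[uv,np.ones(len(uv))]@np.linalg.inv(K).T@E[:3,:3].T
    o=E[:3,3];return o+r*((z-o[2])/r[:,2])[:,None]
def proj(n,P,pose=None):
    c=imaging.camera_info(n);K=c["mtx"];E=c["extrinsics"] if n!="wrist" else pose@c["hand_eye"]
    p=(np.atleast_2d(P)-E[:3,3])@E[:3,:3]@K.T;return p[:,:2]/p[:,2:]
def toolpose():
    from scipy.spatial.transform import Rotation as R
    s=telemetry.observe();T=np.eye(4);T[:3,:3]=R.from_euler("xyz",s["tool_rot"]).as_matrix();T[:3,3]=s["position"];return T,s
def depthpt(n,u,v,d,pose=None):
    c=imaging.camera_info(n);K=c["mtx"];E=c["extrinsics"] if n!="wrist" else pose@c["hand_eye"]
    p=np.linalg.inv(K)@[u,v,1]*d;return E[:3,:3]@p+E[:3,3]
E
python3 - <<'E'
from h import *
np.set_printoptions(precision=4,suppress=True)
p=cv2.imread("pics/top0.png");d=np.load("pics/top0.npy")
hsv=cv2.cvtColor(p,cv2.COLOR_BGR2HSV)
m=(((hsv[...,0]<5)|(hsv[...,0]>174))&(hsv[...,1]>190)&(hsv[...,2]>60)).astype(np.uint8)*255
m=cv2.morphologyEx(m,cv2.MORPH_CLOSE,np.ones((9,9)))
cs,_=cv2.findContours(m,0,2)
for c in cs:
    if cv2.contourArea(c)<300:continue
    r=cv2.minAreaRect(c);b=cv2.boxPoints(r);w=ray("top",b,0.04)
    x0,y0,ww,hh=cv2.boundingRect(c)
    sub=hsv[y0-3:y0+hh+3,x0:x0+ww,2]<45
    print("red",r,"world\n",w,w.mean(0))
for n,pts,z in [("tablecorners",[(343,480),(495,430),(400,178),(275,265)],0.03),("mat",[(550,123),(767,132),(748,520),(528,507)],0.004),("spare",[(413,537)],0.015),("grip ends",[(60,330),(155,295)],0.31),("bartop",[(275,181)],.27)]:
    uv=np.array(pts)/4+[130,155]-.4
    print(n,ray("top",uv,z)[:,:3])
    print([np.round(depthpt("top",u,v,d[int(round(v)),int(round(u))]),3) for u,v in uv])
for n,(u,v) in dict(k1=(152,120),k2=(230,281),k3=(452,471),f1=(297,130),f2=(376,285),f3=(300,445)).items():
    u,v=u/5+320-.4,v/5+180-.4;z=.0725 if n[0]=='k' else .058
    print(n,ray("top",(u,v),z),depthpt("top",u,v,d[int(round(v)),int(round(u))]))
E
```

```text
red ((393.40386962890625, 272.021728515625), (45.368247985839844, 17.184551239013672), 10.437475204467773) world
 [[ 0.4148 -0.2651  0.04  ]
 [ 0.475  -0.2756  0.04  ]
 [ 0.45   -0.434   0.04  ]
 [ 0.3901 -0.4225  0.04  ]] [ 0.4325 -0.3493  0.04  ]
red ((380.0, 237.5), (17.0, 44.0), 90.0) world
 [[ 0.5833 -0.2222  0.04  ]
 [ 0.5877 -0.3802  0.04  ]
 [ 0.5261 -0.38    0.04  ]
 [ 0.5218 -0.223   0.04  ]] [ 0.5547 -0.3013  0.04  ]
red ((364.4698486328125, 206.19435119628906), (43.6109733581543, 16.593019485473633), 2.4895527362823486) world
 [[ 0.6383 -0.1649  0.04  ]
 [ 0.6998 -0.1665  0.04  ]
 [ 0.6972 -0.3246  0.04  ]
 [ 0.6357 -0.3222  0.04  ]] [ 0.6677 -0.2445  0.04  ]
tablecorners [[0.407  0.2806 0.03  ]
 [0.4551 0.1483 0.03  ]
 [0.6826 0.2458 0.03  ]
 [0.5989 0.3539 0.03  ]]
[array([0.408, 0.283, 0.02 ]), array([0.458, 0.152, 0.002]), array([0.683, 0.246, 0.027]), array([0.601, 0.356, 0.021])]
mat [[ 0.7448  0.1145  0.004 ]
 [ 0.7419 -0.0872  0.004 ]
 [ 0.3829 -0.0792  0.004 ]
 [ 0.3892  0.1186  0.004 ]]
[array([0.745, 0.115, 0.003]), array([ 0.743, -0.087,  0.002]), array([ 0.383, -0.079, -0.001]), array([0.389, 0.119, 0.004])]
spare [[0.3591 0.2184 0.015 ]]
[array([0.359, 0.216, 0.028])]
grip ends [[0.4934 0.4422 0.31  ]
 [0.522  0.3731 0.31  ]]
[array([0.489, 0.432, 0.339]), array([0.517, 0.364, 0.339])]
bartop [[0.6216 0.2988 0.27  ]]
[array([0.612, 0.288, 0.313])]
k1 [[ 0.6683 -0.1898  0.0725]] [ 0.6681 -0.1897  0.0735]
k2 [[ 0.5541 -0.2464  0.0725]] [ 0.5541 -0.2464  0.0725]
k3 [[ 0.4249 -0.4017  0.0725]] [ 0.4248 -0.4014  0.0742]
f1 [[ 0.6672 -0.2948  0.058 ]] [ 0.6674 -0.2948  0.0575]
f2 [[ 0.5564 -0.3514  0.058 ]] [ 0.5571 -0.3521  0.0536]
f3 [[ 0.4415 -0.2981  0.058 ]] [ 0.4413 -0.2978  0.0602]
```

```bash
cat >> h.py <<'E'
def cloud(n,d,pose=None):
    c=imaging.camera_info(n);K=c["mtx"];E=c["extrinsics"] if n!="wrist" else pose@c["hand_eye"]
    v,u=np.mgrid[:480,:640];r=np.stack([u,v,np.ones_like(u)],-1)@np.linalg.inv(K).T
    return (r*d[...,None])@E[:3,:3].T+E[:3,3]
E
python3 - <<'E'
from h import *
np.set_printoptions(precision=4,suppress=True)
p=cv2.imread("pics/top0.png");d=np.load("pics/top0.npy");c=cloud("top",d)
X,Y,Z=np.moveaxis(c,-1,0)
def rect(m,name):
    n,l,st,ce=cv2.connectedComponentsWithStats(m.astype(np.uint8));i=1+st[1:,4].argmax()
    q=c[l==i];r=cv2.minAreaRect((q[:,:2]*1000).astype(np.float32));print(name,len(q),np.array(r[0]),r[1],r[2],"z",np.median(q[:,2]));print(cv2.boxPoints(r))
box=(X>.35)&(X<.8)&(Y>.1)&(Y<.5)
hsv=cv2.cvtColor(p,cv2.COLOR_BGR2HSV)
rect(box&(Z>.015)&(Z<.045)&(hsv[...,1]<70)&(hsv[...,2]>50),"table")
rect(box&(Z>.235)&(Z<.265)&(hsv[...,2]<70),"head")
rect(box&(Z>.28)&(hsv[...,2]>90),"bar")
rect(box&(Z>.3)&(hsv[...,2]<60),"grip")
for n in("scene",):
    ps=cv2.imread("pics/scene0.png")
    cv2.imwrite("pics/scz.png",cv2.resize(ps[140:280,330:480],None,fx=5,fy=5,interpolation=2))
# plain verification of depth at bar
E
```

```text
table 2160 [545.9183 263.91  ] (249.89930725097656, 134.20785522460938) 21.657569885253906 z 0.03018117207200366
[[405.0241 280.163 ]
 [454.5546 155.4294]
 [686.8126 247.6569]
 [637.282  372.3905]]
head 1150 [653.2924 304.5957] (163.8971405029297, 85.05428314208984) 21.7734317779541 z 0.24960112715815008
[[561.4153 313.6911]
 [592.9651 234.7048]
 [745.1695 295.5003]
 [713.6197 374.4867]]
bar 46 [612.2728 289.036 ] (22.780445098876953, 19.139808654785156) 23.417360305786133 z 0.312078529731025
[[598.0174 293.2909]
 [605.6241 275.7276]
 [626.5283 284.7811]
 [618.9216 302.3445]]
grip 199 [502.1553 399.1686] (22.71935272216797, 72.99889373779297) 20.907320022583008 z 0.3398155705960564
[[478.5185 429.2111]
 [504.5687 361.0186]
 [525.7922 369.1261]
 [499.742  437.3187]]
```

View pics/scz.png

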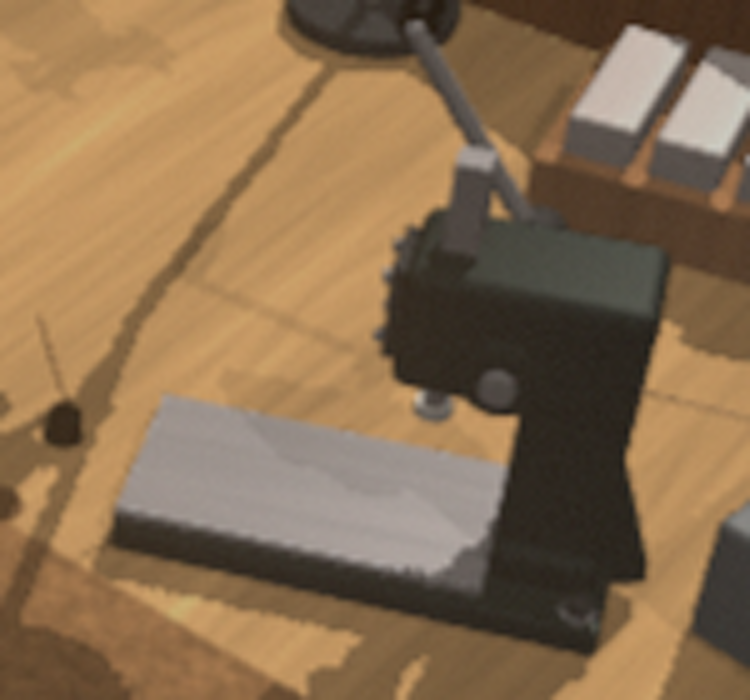

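Run:
```python
from h import *
np.set_printoptions(precision=4,suppress=True)
print(ray("scene",(433/5+330-.4,412/5+140-.4),.1165), ray("scene",(477/5+330-.4,157/5+140-.4),.312))
p=cv2.imread("pics/top0.png");c=cloud("top",np.load("pics/top0.npy"))
hsv=cv2.cvtColor(p,cv2.COLOR_BGR2HSV)
for nm,(u,v) in dict(drv1=(339,248),drv2=(333,303),jar=(430,250),stomp=(414,224),scr1=(340,178),scr2=(388,181),tape=(285,169),spare=(233,289)).items(): print(nm,c[v,u])
```

```text
[[0.6117 0.2859 0.1165]] [[0.6106 0.2882 0.312 ]]
drv1 [ 0.5157 -0.1564  0.0176]
drv2 [ 0.3186 -0.1387  0.0242]
jar [ 0.5095 -0.4712  0.0766]
stomp [ 0.6103 -0.4269  0.0231]
scr1 [ 0.7807 -0.1557  0.0043]
scr2 [ 0.7711 -0.3332  0.0152]
tape [ 0.8123  0.0511 -0.0048]
spare [0.3581 0.2157 0.0277]
```

```bash
cat >> h.py <<'E'
from scipy.spatial.transform import Rotation as R
np.set_printoptions(precision=4,suppress=True)
RAM=np.array([.612,.288]);PY=21.7
def pw(x,y):
    a=np.radians(PY);return RAM+np.array([np.cos(a)*x-np.sin(a)*y,np.sin(a)*x+np.cos(a)*y])
def to(*tg):
    T,s=toolpose();print("t%.2f"%s["clock"],"at",s["position"],"yaw %.2f"%np.degrees(s["tool_rot"][2]),"F",s["force"],"w%.4f"%s["grip_width"])
    for x,y,z,psi in tg:
        Rt=R.from_euler("xyz",[np.pi,0,np.radians(psi)])
        print("   ->",(x,y,z,psi),T[:3,:3].T@(np.array([x,y,z])-T[:3,3]),(R.from_matrix(T[:3,:3]).inv()*Rt).as_rotvec())
def gp(mid,yaw,off):
    a=np.radians(yaw);return np.array(mid)+off*np.array([np.cos(a),np.sin(a)])
E
python3 -c "
from h import *
g=gp((.4335,-.3483),-99.1,-.036);print(g)
to((.45,.1,.26,115),(g[0],g[1],.2,80.9))"
```

```text
[ 0.4392 -0.3128]
t0.15 at [0.2507 0.5722 0.2309] yaw 156.34 F [-0.5064 -0.1581  0.2383] w0.0854
   -> (0.45, 0.1, 0.26, 115) [-0.3721 -0.3526 -0.0288] [-0.0008  0.0004  0.7216]
   -> (np.float64(0.4391936904211614), np.float64(-0.3127531029569672), 0.2, 80.9) [-0.5278 -0.735   0.0315] [-0.0007  0.0006  1.3168]
```

>>> carry_out --pt "-0.372 -0.353 -0.029 -0.001 0 0.722 0" --pt "-0.372 -0.353 -0.029 -0.001 0 0.722 0" --pt "-0.372 -0.353 -0.029 -0.001 0 0.722 0" --pt "-0.372 -0.353 -0.029 -0.001 0 0.722 0" --pt "-0.372 -0.353 -0.029 -0.001 0 0.722 0" --pt "-0.372 -0.353 -0.029 -0.001 0 0.722 0" --pt "-0.372 -0.353 -0.029 -0.001 0 0.722 0" --pt "-0.372 -0.353 -0.029 -0.001 0 0.722 0" --pt "-0.528 -0.735 0.031 -0.001 0 1.317 0" --pt "-0.528 -0.735 0.031 -0.001 0 1.317 0" --force 30

```text
clock: 1.4
position: [0.4429, -0.0133, 0.2422]
tool_rot: [3.14, -0.001, 1.626]
force: [2.2, -1.0, 0.1]
grip_width: 0.0857
```

```bash
python3 -c "
from h import *
to((.4392,-.3128,.2,80.9))"
```

```text
t1.40 at [ 0.4429 -0.0133  0.2422] yaw 93.14 F [ 2.1666 -1.0292  0.1328] w0.0857
   -> (0.4392, -0.3128, 0.2, 80.9) [-0.2988 -0.0202  0.042 ] [ 0.0013 -0.0008  0.2136]
```

>>> carry_out --pt "-0.29 -0.02 0.04 0 0 0.21 0" --pt "-0.29 -0.02 0.04 0 0 0.21 0" --pt "-0.29 -0.02 0.04 0 0 0.21 0" --pt "-0.29 -0.02 0.04 0 0 0.21 0" --pt "-0.29 -0.02 0.04 0 0 0.21 0" --pt "-0.29 -0.02 0.04 0 0 0.21 0"

```text
clock: 2.15
position: [0.4396, -0.3051, 0.2015]
tool_rot: [-3.141, 0.001, 1.417]
force: [0.0, 0.1, -0.3]
grip_width: 0.0857
```

```bash
cat >> h.py <<'E'
def peds(img,nm=None,pose=None,z=.04,amin=300):
    hsv=cv2.cvtColor(img,cv2.COLOR_BGR2HSV)
    m=(((hsv[...,0]<6)|(hsv[...,0]>173))&(hsv[...,1]>180)&(hsv[...,2]>50)).astype(np.uint8)*255
    m=cv2.morphologyEx(m,cv2.MORPH_CLOSE,np.ones((9,9)))
    for c in cv2.findContours(m,0,2)[0]:
        if cv2.contourArea(c)<amin: continue
        r=cv2.minAreaRect(c);w=ray(nm,cv2.boxPoints(r),z,pose)
        e1,e2=w[1]-w[0],w[2]-w[1];e=e1 if np.linalg.norm(e1)>np.linalg.norm(e2) else e2
        print("red px",np.round(r[0]),"mid",w.mean(0)[:2],"yaw",np.degrees(np.arctan2(e[1],e[0])),"LxW",np.linalg.norm(e1),np.linalg.norm(e2))
E
python3 -c "
from h import *
to((.4392,-.3128,.2,80.9))
T,s=toolpose()
p,d=imaging.grab_frame('wrist');cv2.imwrite('pics/w1.png',p);peds(p,'wrist',T,amin=2000)
p,d=imaging.grab_frame('top');cv2.imwrite('pics/t1.png',p);peds(p,'top')
"
```

```text
t2.15 at [ 0.4396 -0.3051  0.2015] yaw 81.20 F [ 0.0426  0.1289 -0.3023] w0.0857
   -> (0.4392, -0.3128, 0.2, 80.9) [-0.0077  0.0008  0.0015] [-0.0004  0.0006  0.0053]
red px [318. 254.] mid [ 0.4348 -0.3499] yaw -96.9102450580973 LxW 0.05881322940467262 0.16003708422898066
red px [463. 175.] mid [ 0.5555 -0.3022] yaw -85.03810127158152 LxW 0.06577327695845289 0.16096772231020964
red px [594.  96.] mid [ 0.6521 -0.2579] yaw -84.64794875359729 LxW 0.061038616746127275 0.1373537361002387
red px [375. 237.] mid [ 0.556  -0.2834] yaw -88.4130855690126 LxW 0.12210874474434778 0.057980320589126166
red px [364. 206.] mid [ 0.6666 -0.2447] yaw -88.38739352879007 LxW 0.1560815861875739 0.06292950989953858
```

View pics/w1.png

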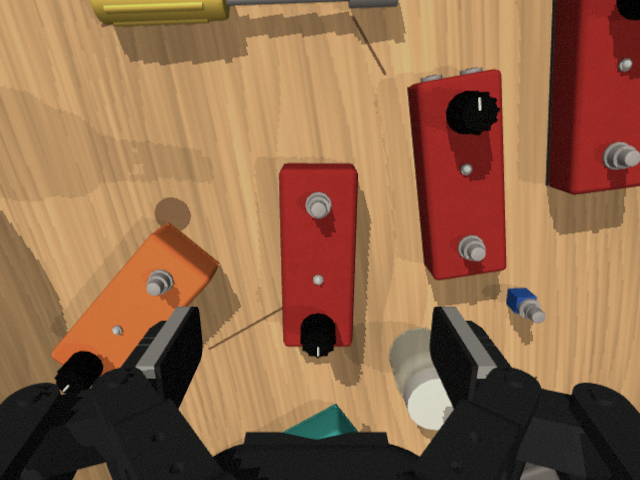

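```bash
python3 -c "
from h import *
T,s=toolpose()
k=ray('wrist',(318,327),.0725,T)[0];f=ray('wrist',(318,202),.058,T)[0];b=ray('wrist',[(280,165),(357,165)],.04,T).mean(0)
print(k,f,b,(k+f)/2-0,np.degrees(np.arctan2(*(k-f)[1::-1])),np.linalg.norm((k-f)[:2]))
to((.4395,-.3138,.06,81),(.4395,-.3138,.007,81))"
```

```text
[ 0.4293 -0.388   0.0725] [ 0.4435 -0.2925  0.058 ] [ 0.4476 -0.2681  0.04  ] [ 0.4364 -0.3402  0.0653] -98.47454288000803 0.0966030688235721
t2.25 at [ 0.4406 -0.3018  0.2018] yaw 81.43 F [ 0.3403 -0.7304  0.4211] w0.0853
   -> (0.4395, -0.3138, 0.06, 81) [-0.0122  0.0008  0.1418] [-0.0001 -0.001   0.0074]
   -> (0.4395, -0.3138, 0.007, 81) [-0.0122  0.0008  0.1948] [-0.0001 -0.001   0.0074]
```

>>> carry_out --pt "-0.012 0.001 0.06 0 0 0.007 0" --pt "-0.012 0.001 0.11 0 0 0.007 0" --pt "-0.012 0.001 0.14 0 0 0.007 0" --pt "-0.012 0.001 0.142 0 0 0.007 0" --pt "-0.012 0.001 0.142 0 0 0.007 0" --pt "-0.012 0.001 0.142 0 0 0.007 0"

```text
clock: 3.0
position: [0.441, -0.314, 0.0616]
tool_rot: [3.139, -0.0, 1.415]
force: [0.2, -0.2, -0.4]
grip_width: 0.0853
```

```bash
python3 -c "
from h import *
T,s=toolpose()
p,d=imaging.grab_frame('wrist');cv2.imwrite('pics/w2.png',p)
to((.4395,-.3138,.007,81))"
```

```text
t3.05 at [ 0.4409 -0.314   0.0614] yaw 81.08 F [0.4358 0.7653 0.7764] w0.0856
   -> (0.4395, -0.3138, 0.007, 81) [-0.     -0.0016  0.0544] [ 0.0026 -0.0002  0.0015]
```

View pics/w2.png

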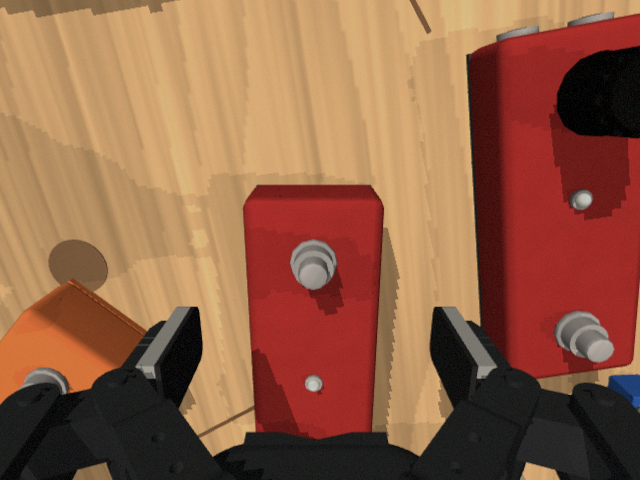

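```bash
python3 -c "
from h import *
T,s=toolpose()
print(ray('wrist',[(70,281),(148,335)],.04,T), ray('wrist',[(70,281),(148,335)],.035,T))
g=T@np.array([0,-.057,0,1]);print(g)
print(ray('top',[(382,307),(393,300)],.04))"
```

```text
[[ 0.3312 -0.2947  0.04  ]
 [ 0.3581 -0.3273  0.04  ]] [[ 0.3275 -0.2964  0.035 ]
 [ 0.3552 -0.33    0.035 ]]
[ 0.3846 -0.3052  0.0613  1.    ]
[[ 0.3091 -0.3095  0.04  ]
 [ 0.3343 -0.348   0.04  ]]
```

>>> carry_out --pt "0 -0.001 0.03 0.002 0 0 0" --pt "0 -0.001 0.053 0.002 0 0 0" --pt "0 -0.001 0.053 0.002 0 0 40" --pt "0 -0.001 0.053 0.002 0 0 60" --pt "0 -0.001 0.053 0.002 0 0 120" --pt "0 -0.001 0.053 0.002 0 0 120" --pt "0 -0.001 0.053 0.002 0 0 120" --pt "0 -0.001 0.053 0.002 0 0 120" --force 28

```text
clock: 4.05
position: [0.4398, -0.3142, 0.0084]
tool_rot: [3.141, -0.0, 1.415]
force: [-1.2, 0.4, 7.9]
grip_width: 0.0614
```

>>> carry_out --pt "0 0 -0.02 0 0 0 120" --pt "0 0 -0.04 0 0 0 120" --pt "0 0 -0.06 0 0 0 120" --pt "0 0 -0.06 0 0 0 120"

```text
clock: 4.55
position: [0.4401, -0.3141, 0.0686]
tool_rot: [3.14, 0.0, 1.415]
force: [0.4, -0.1, -4.6]
grip_width: 0.0616
```

```bash
python3 -c "
from h import *
to((.4395,-.3138,.067,81))
p,d=imaging.grab_frame('scene');cv2.imwrite('pics/s3.png',cv2.resize(p[200:440,80:400],None,fx=2.4,fy=2.4))"
```

```text
t4.55 at [ 0.4401 -0.3141  0.0686] yaw 81.07 F [ 0.3772 -0.0579 -4.573 ] w0.0616
   -> (0.4395, -0.3138, 0.067, 81) [ 0.0002 -0.0006  0.0016] [0.0013 0.0001 0.0013]
```

View pics/s3.png

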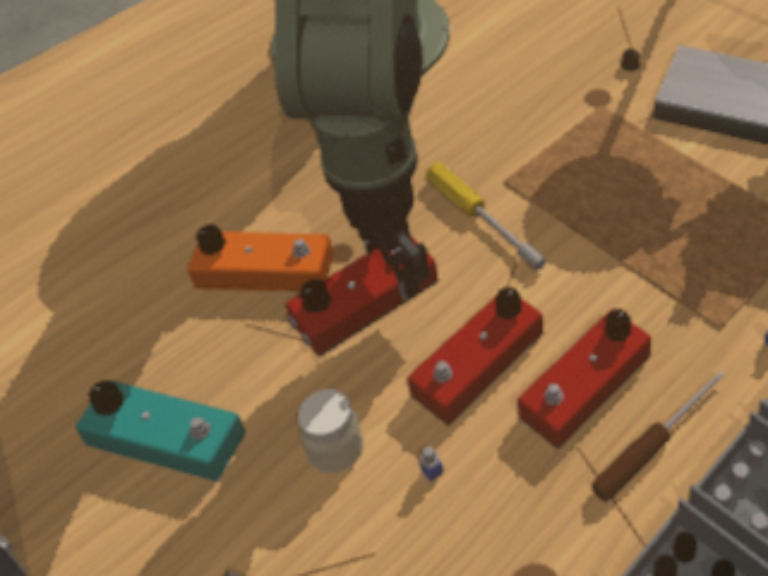

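```bash
python3 -c "
from h import *
p,d=imaging.grab_frame('scene');c=cloud('scene',d)
hsv=cv2.cvtColor(p,cv2.COLOR_BGR2HSV)
X,Y,Z=np.moveaxis(c,-1,0)
m=(((hsv[...,0]<6)|(hsv[...,0]>173))&(hsv[...,1]>180)&(X<.5)&(Y<-.2)&(X>.38)&(Z>.04))
q=c[m]; a=np.radians(-99);al=(q[:,:2]-[.4345,-.349])@[np.cos(a),np.sin(a)]
for lo in np.arange(-.08,.09,.02):
    s=q[(al>lo)&(al<lo+.02)]
    if len(s)>5: print(round(lo,2),len(s),np.percentile(s[:,2],[75,90]))
to((.36,.0,.12,140),(.4366,.218,.12,201.7))
print(pw(-.19,0),pw(-.115-.036,0))"
```

```text
-0.08 9 [0.0978 0.0986]
-0.04 56 [0.101  0.1021]
-0.02 126 [0.1015 0.1027]
0.0 115 [0.1016 0.1026]
0.02 125 [0.1013 0.1021]
0.04 55 [0.1011 0.1023]
0.06 103 [0.1008 0.1022]
0.08 26 [0.101  0.1019]
t4.65 at [ 0.4394 -0.3135  0.067 ] yaw 81.08 F [ 0.3017  0.1958 -4.9447] w0.0616
   -> (0.36, 0.0, 0.12, 140) [ 0.2975 -0.1271 -0.0526] [-0.0006 -0.0013 -1.0283]
   -> (0.4366, 0.218, 0.12, 201.7) [ 0.5247 -0.0852 -0.0525] [ 0.0002 -0.0016 -2.1052]
[0.4355 0.2177] [0.4717 0.2322]
```

```bash
python3 -c "
from h import *
g=pw(-.175,0);print(g)
to((.4394,-.3135,.12,81.08),(g[0],g[1],.12,201.7))"
```

```text
[0.4494 0.2233]
t4.65 at [ 0.4394 -0.3135  0.067 ] yaw 81.08 F [ 0.3017  0.1958 -4.9447] w0.0616
   -> (0.4394, -0.3135, 0.12, 81.08) [ 0.0001 -0.     -0.053 ] [-0.0011 -0.0008  0.    ]
   -> (np.float64(0.4494017999815402), np.float64(0.22329431747707984), 0.12, 201.7) [ 0.5319 -0.0734 -0.0525] [ 0.0002 -0.0016 -2.1052]
```

>>> carry_out --pt "0 0 -0.053 0 0 0 120" --pt "0.532 -0.073 -0.053 0 0 -2.105 120" --pt "0.532 -0.073 -0.053 0 0 -2.105 120" --pt "0.532 -0.073 -0.053 0 0 -2.105 120" --pt "0.532 -0.073 -0.053 0 0 -2.105 120" --pt "0.532 -0.073 -0.053 0 0 -2.105 120" --pt "0.532 -0.073 -0.053 0 0 -2.105 120" --pt "0.532 -0.073 -0.053 0 0 -2.105 120" --pt "0.532 -0.073 -0.053 0 0 -2.105 120" --pt "0.532 -0.073 -0.053 0 0 -2.105 120"

```text
clock: 5.9
position: [0.449, 0.2263, 0.1198]
tool_rot: [3.14, -0.002, 3.111]
force: [0.0, -1.1, -4.7]
grip_width: 0.0618
```

```bash
python3 -c "
from h import *
to((.4494,.2233,.12,201.7))"
```

```text
t5.90 at [0.449  0.2263 0.1198] yaw 178.26 F [ 0.0415 -1.1491 -4.696 ] w0.0618
   -> (0.4494, 0.2233, 0.12, 201.7) [-0.0005 -0.003  -0.0002] [ 0.0018 -0.002  -0.4091]
```

>>> carry_out --pt "0 0 0 0 0 -0.19 120" --pt "0 0 0 0 0 -0.38 120" --pt "0 0 0 0 0 -0.38 120" --pt "0 0 0 0 0 -0.38 120" --pt "0 0 0 0 0 -0.38 120"

```text
clock: 6.52
position: [0.4498, 0.2229, 0.1204]
tool_rot: [3.14, -0.001, -2.804]
force: [-0.8, -0.1, -3.8]
grip_width: 0.0616
```

```bash
python3 -c "
from h import *
p,d=imaging.grab_frame('top');cv2.imwrite('pics/t4.png',cv2.resize(p[150:320,130:340],None,fx=3.5,fy=3.5))
p,d=imaging.grab_frame('wrist');cv2.imwrite('pics/w4.png',p)
to((.4494,.2233,.12,201.7),(.4494,.2233,.0405,201.7))"
```

```text
t6.62 at [0.4499 0.2231 0.1205] yaw -160.56 F [-0.1675  0.2099 -4.6056] w0.0614
   -> (0.4494, 0.2233, 0.12, 201.7) [0.0004 0.0004 0.0005] [ 0.0011 -0.0009 -0.0395]
   -> (0.4494, 0.2233, 0.0405, 201.7) [0.0003 0.0003 0.08  ] [ 0.0011 -0.0009 -0.0395]
```

View pics/t4.png

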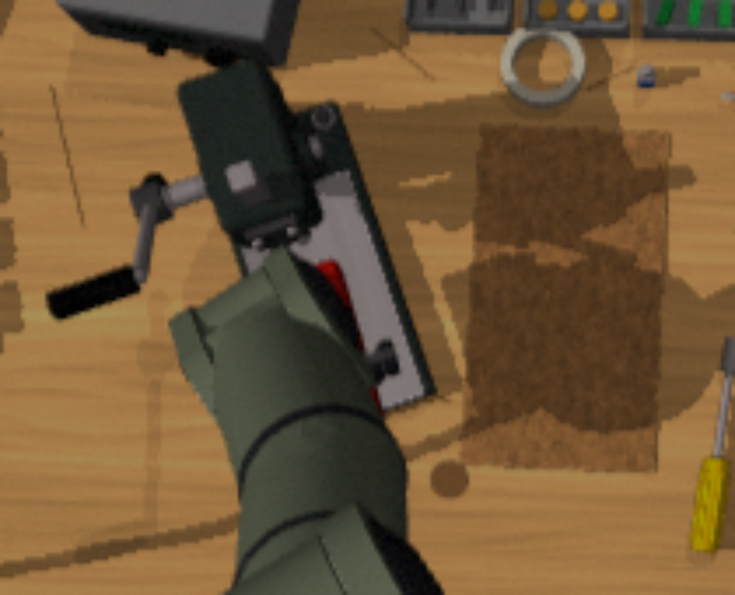

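View pics/w4.png

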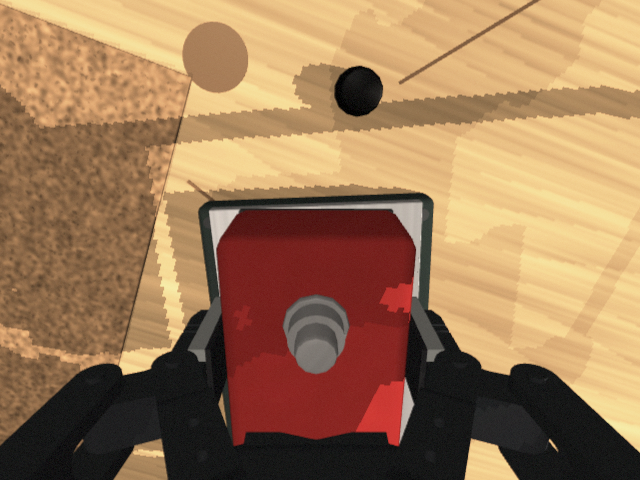

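```bash
python3 -c "
from h import *
T,s=toolpose();a=np.radians(PY)
for n in('scene','top'):
    p,d=imaging.grab_frame(n);c=cloud(n,d);hsv=cv2.cvtColor(p,cv2.COLOR_BGR2HSV)
    q=c.reshape(-1,3);r=q[:,:2]-T[:2,3]
    fx=r@[np.cos(a),np.sin(a)];fy=r@[-np.sin(a),np.cos(a)]
    for z in np.arange(.1,.5,.02):
        m=(q[:,2]>z)&(q[:,2]<z+.02)&(abs(fy)<.08)&(fx<.115)&(fx>-.15)
        if m.sum()>5: print(n,'%.2f'%z,m.sum(),'fx',np.percentile(fx[m],[2,98]),'fy',np.percentile(fy[m],[2,98]))
"
```

```text
scene 0.10 79 fx [-0.0387  0.1126] fy [-0.0347 -0.0244]
scene 0.12 200 fx [-0.0388  0.1123] fy [-0.0406 -0.0269]
scene 0.14 523 fx [-0.0399  0.1133] fy [-0.0443  0.0275]
scene 0.16 81 fx [-0.0126  0.104 ] fy [-0.0628  0.0377]
scene 0.18 104 fx [-0.0165  0.1003] fy [-0.0662  0.0525]
scene 0.20 81 fx [-0.0188  0.0166] fy [-0.07    0.0172]
scene 0.22 114 fx [-0.0204  0.0166] fy [-0.0707  0.0071]
scene 0.24 69 fx [-0.0291  0.034 ] fy [-0.0412 -0.0047]
scene 0.26 135 fx [-0.0367  0.0352] fy [-0.0405 -0.0084]
scene 0.28 145 fx [-0.0323  0.0347] fy [-0.0394 -0.0007]
scene 0.30 93 fx [-0.0421  0.0448] fy [-0.05   -0.0052]
scene 0.32 180 fx [-0.0427  0.0441] fy [-0.0514 -0.0032]
scene 0.34 171 fx [-0.0398  0.043 ] fy [-0.0492 -0.0049]
scene 0.36 185 fx [-0.0409  0.0429] fy [-0.049  -0.0047]
scene 0.38 136 fx [-0.0425  0.0434] fy [-0.0544 -0.0116]
scene 0.40 139 fx [-0.0269  0.0502] fy [-0.0618 -0.0398]
scene 0.42 222 fx [-0.0403  0.0602] fy [-0.0678 -0.0379]
scene 0.44 292 fx [-0.0509  0.0636] fy [-0.0697 -0.0206]
scene 0.46 380 fx [-0.0607  0.0586] fy [-0.0708  0.0442]
scene 0.48 442 fx [-0.0673  0.0499] fy [-0.0708  0.0493]
top 0.12 26 fx [-0.0373  0.1101] fy [-0.0344 -0.0284]
top 0.14 51 fx [-0.0268  0.1141] fy [-0.0363 -0.0208]
top 0.16 13 fx [-0.0128  0.002 ] fy [-0.0576 -0.0358]
top 0.18 6 fx [-0.0132 -0.0002] fy [-0.0606 -0.0398]
top 0.20 6 fx [-0.0133  0.0093] fy [-0.0638 -0.0525]
top 0.22 52 fx [-0.0133  0.0092] fy [-0.0674 -0.0426]
top 0.42 6 fx [-0.0344  0.0298] fy [-0.0649 -0.0583]
top 0.44 22 fx [-0.0361  0.063 ] fy [-0.0671  0.0111]
top 0.46 136 fx [-0.042   0.0613] fy [-0.0669  0.0605]
top 0.48 298 fx [-0.0369  0.0537] fy [-0.0643  0.0579]
```

>>> carry_out --pt "0 0 0.03 0.001 -0.001 -0.039 120" --pt "0 0 0.06 0.001 -0.001 -0.039 120" --pt "0 0 0.08 0.001 -0.001 -0.039 120" --pt "0 0 0.081 0.001 -0.001 -0.039 120" --pt "0 0 0.081 0.001 -0.001 -0.039 120"

```text
clock: 7.35
position: [0.4499, 0.2232, 0.0397]
tool_rot: [3.141, 0.0, -2.762]
force: [-0.2, 0.3, -4.7]
grip_width: 0.0614
```

```bash
python3 -c "
from h import *
to((.4494,.2233,.0385,201.7))
T,s=toolpose();p,d=imaging.grab_frame('wrist');cv2.imwrite('pics/w5.png',p)"
```

```text
t7.35 at [0.4499 0.2232 0.0397] yaw -158.26 F [-0.2248  0.2512 -4.6964] w0.0614
   -> (0.4494, 0.2233, 0.0385, 201.7) [0.0004 0.0003 0.0012] [0.0002 0.0003 0.0007]
```

View pics/w5.png

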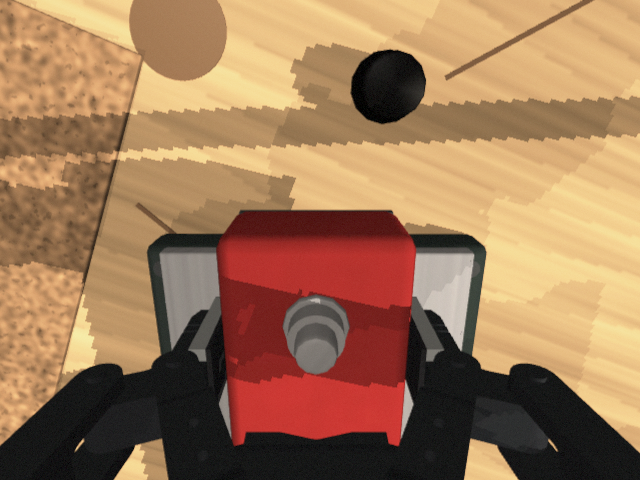

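>>> carry_out --pt "0 0 0.002 0 0 0 120" --pt "0 0 0.002 0 0 0 30" --pt "0 0 0.002 0 0 0 30" --pt "0.006 0 0.001 0 0 0 30" --pt "0.006 0 0.001 0 0 0 30" --pt "0.006 0 0.001 0 0 0 120" --pt "0.006 0 0.001 0 0 0 120" --pt "0.006 0 0.001 0 0 0 120" --pt "0.006 0 0.001 0 0 0 120"

```text
clock: 8.52
position: [0.4442, 0.2209, 0.0388]
tool_rot: [3.141, 0.0, -2.762]
force: [-1.9, -0.4, 7.0]
grip_width: 0.0618
```

```bash
python3 -c "
from h import *
T,s=toolpose();p,d=imaging.grab_frame('wrist');cv2.imwrite('pics/w6.png',p)
# foot top center & rear top edge in tool-local coordinates
for nm,uv,z in (('foot',(315,355),.088),('rear',(316,240),.07)):
    w=ray('wrist',uv,z,T)[0];print(nm,w,(T[:3,:3].T@(w-T[:3,3]))[:2])
p,d=imaging.grab_frame('scene');cv2.imwrite('pics/s6.png',cv2.resize(p[140:290,320:490],None,fx=4.5,fy=4.5))
g=pw(-.096,0);to((g[0],g[1],.0390,201.7))"
```

```text
foot [0.4317 0.2154 0.088 ] [ 0.0136 -0.0005]
rear [0.4062 0.2055 0.07  ] [ 0.041  -0.0002]
t8.62 at [0.4443 0.2209 0.0388] yaw -158.25 F [-2.7274 -0.461   6.4281] w0.0614
   -> (np.float64(0.5228032731327306), np.float64(0.25250431130171236), 0.039, 201.7) [-0.0846  0.0002 -0.0002] [0.0002 0.0003 0.0009]
```

View pics/w6.png

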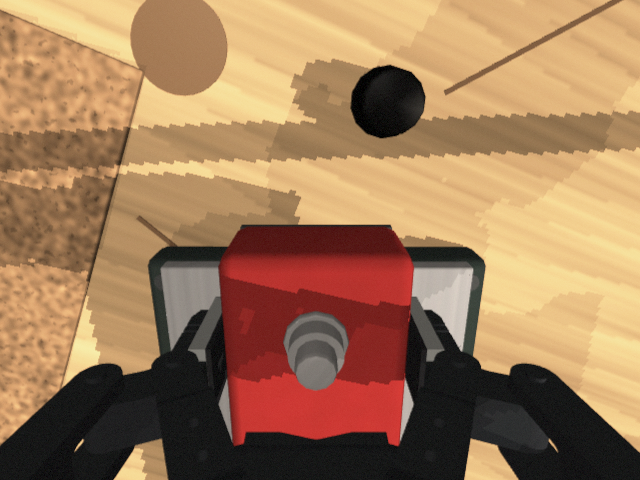

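View pics/s6.png

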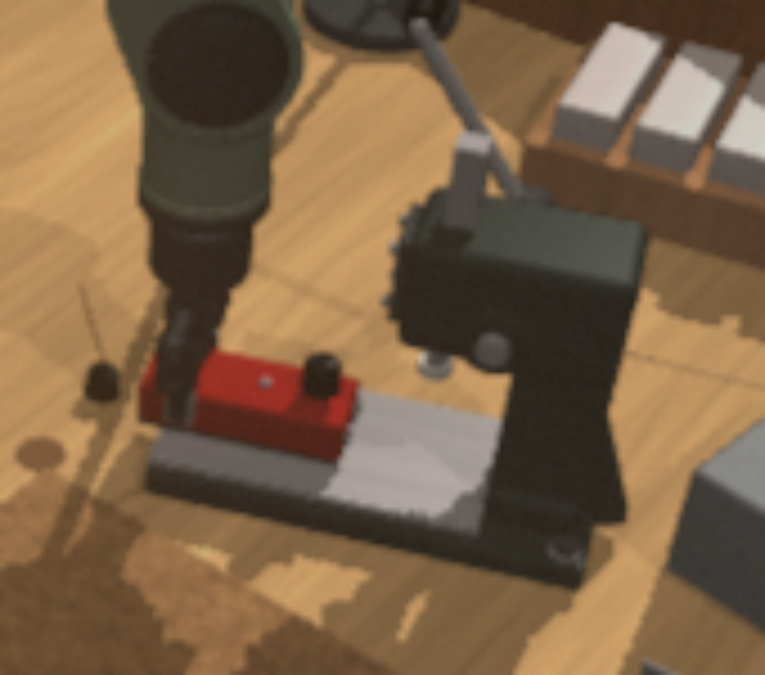

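```bash
cat >> h.py <<'E'
def knob_scene(zt=.1025,name=None):
    """black knob on the press table: dark low-sat pixels near table height along press axis"""
    p,d=imaging.grab_frame('scene');c=cloud('scene',d);hsv=cv2.cvtColor(p,cv2.COLOR_BGR2HSV)
    a=np.radians(PY);r=c[...,:2]-RAM;fx=r@[np.cos(a),np.sin(a)];fy=r@[-np.sin(a),np.cos(a)]
    m=(hsv[...,2]<70)&(abs(c[...,2]-zt)<.006)&(abs(fy)<.04)&(fx<.03)&(fx>-.13)
    q=c[m];print("n",m.sum(),"z",np.median(q[:,2]) if len(q) else 0)
    mm=m.astype(np.uint8);(u,v),rad=cv2.minEnclosingCircle(np.argwhere(m)[:,::-1].astype(np.float32))
    print("px",u,v,rad,"press fx,fy range",fx[m].min(),fx[m].max(),fy[m].min(),fy[m].max(),"c",(fx[m].min()+fx[m].max())/2,(fy[m].min()+fy[m].max())/2)
    if name: cv2.imwrite(name,cv2.resize(p[140:290,320:490],None,fx=4.5,fy=4.5))
E
python3 -c "
from h import *
knob_scene()
w=ray('scene',(322/4.5+320-.4,362/4.5+140-.4),.1025)[0];a=np.radians(PY)
r=w[:2]-RAM;print(w,r@[np.cos(a),np.sin(a)],r@[-np.sin(a),np.cos(a)])
T,s=toolpose();r=T[:2,3]-RAM;print('tool press',r@[np.cos(a),np.sin(a)],r@[-np.sin(a),np.cos(a)])"
```

```text
n 29 z 0.10303660594840292
px 391.0 221.5 3.3542017936706543 press fx,fy range -0.09297533728581509 -0.07181831544884462 -0.019877185337820902 0.005830713149504075 c -0.08239682636732985 -0.007023236094158413
[0.5348 0.2562 0.1025] -0.08347807551035201 -0.0009616873952123337
tool press -0.18065846283453343 -0.00031209773757511443
```

>>> carry_out --pt "-0.015 0 -0.0005 0 0 0 120" --pt "-0.035 0 -0.0005 0 0 0 120" --pt "-0.055 0 -0.0005 0 0 0 120" --pt "-0.072 0 -0.0005 0 0 0 120" --pt "-0.084 0 -0.0005 0 0 0 120" --pt "-0.084 0 -0.0005 0 0 0 120" --pt "-0.084 0 -0.0005 0 0 0 120"

```text
clock: 9.55
position: [0.5217, 0.2518, 0.039]
tool_rot: [3.141, -0.0, -2.762]
force: [0.1, 0.0, -3.1]
grip_width: 0.0617
```

```bash
python3 -c "
from h import *
knob_scene(name='pics/s7.png')
g=pw(-.0965,0);to((g[0],g[1],.0390,201.7))"
```

```text
n 33 z 0.10206589969599389
px 403.03125 226.5 16.03914451599121 press fx,fy range -0.0891332050097849 0.011718585347501769 -0.03927870261073974 0.0049314072218377214 c -0.03870730983114157 -0.01717364769445101
t9.60 at [0.5217 0.2518 0.039 ] yaw -158.24 F [-0.1979 -0.8112 -3.7678] w0.0615
   -> (np.float64(0.5223387068469636), np.float64(0.25231943792307543), 0.039, 201.7) [-0.0008  0.0003  0.    ] [ 0.0002 -0.0003  0.001 ]
```

View pics/s7.png

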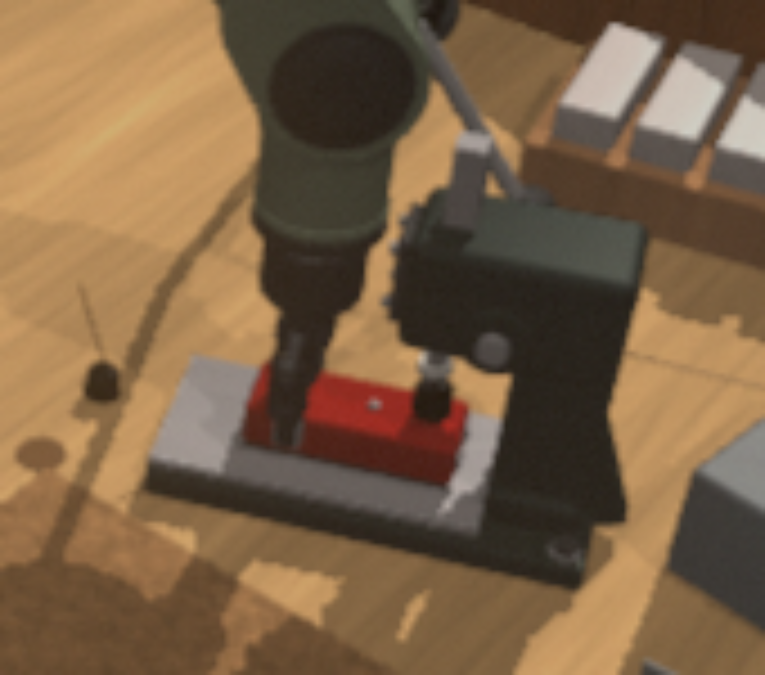

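>>> carry_out --pt "-0.0005 0 0.001 0 0 0 120" --pt "-0.0005 0 0.001 0 0 0 120" --pt "-0.0005 0 0.001 0 0 0 0" --pt "-0.0005 0 0.001 0 0 0 0" --pt "-0.0005 0 0.001 0 0 0 0" --pt "-0.0005 0 -0.03 0 0 0 0" --pt "-0.0005 0 -0.08 0 0 0 0" --pt "-0.0005 0 -0.14 0 0 0 0" --pt "-0.0005 0 -0.2 0 0 0 0" --pt "-0.0005 0 -0.26 0 0 0 200"

```text
clock: 10.85
position: [0.5224, 0.2519, 0.3012]
tool_rot: [3.141, 0.0, -2.762]
force: [0.5, -0.8, 0.2]
grip_width: 0.0694
```

```bash
python3 -c "
from h import *
g=pw(-.0965,0);G=(.502,.399)
to((g[0],g[1],.4,201.7),(*G,.4,201.7))
p,d=imaging.grab_frame('scene');cv2.imwrite('pics/s8.png',cv2.resize(p[140:290,320:490],None,fx=4.5,fy=4.5))
w=proj('scene',[[.612,.288,.1165],[.612,.288,.1025],[.620,.288,.1025],[.612,.296,.1025]]);print((w-[320,140])*4.5)
"
```

```text
t10.85 at [0.5224 0.2519 0.3012] yaw -158.25 F [ 0.4595 -0.7724  0.1837] w0.0694
   -> (np.float64(0.5223387068469636), np.float64(0.25231943792307543), 0.4, 201.7) [-0.0001  0.0005 -0.0988] [0.0003 0.0004 0.0009]
   -> (0.502, 0.399, 0.4, 201.7) [-0.0356  0.1442 -0.0987] [0.0003 0.0004 0.0009]
[[434.8068 367.7945]
 [432.2605 382.5035]
 [441.6427 387.074 ]
 [438.0706 377.1261]]
```

View pics/s8.png

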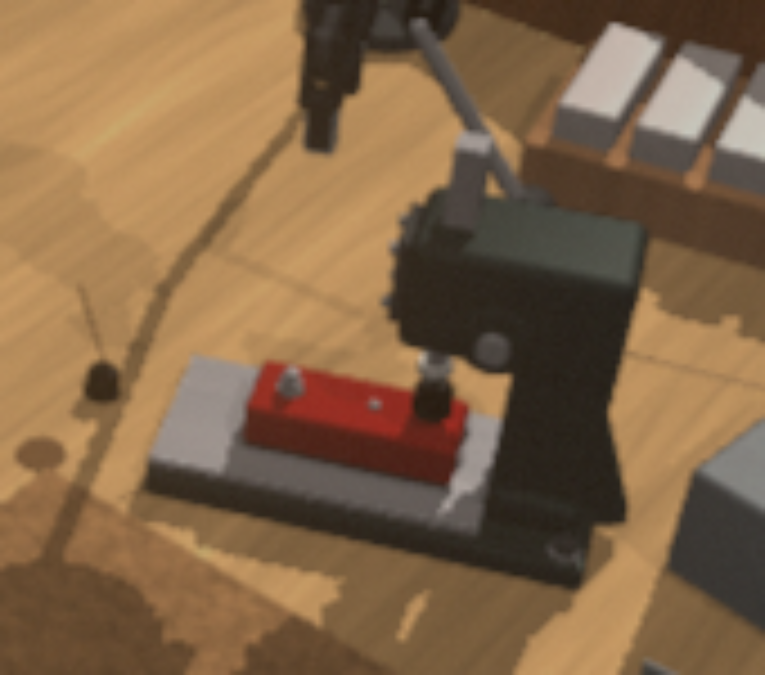

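>>> carry_out --pt "0 0.03 -0.06 0 0 0 255" --pt "-0.015 0.08 -0.099 0 0 0 255" --pt "-0.036 0.13 -0.099 0 0 0 255" --pt "-0.036 0.144 -0.099 0 0 0 255" --pt "-0.036 0.144 -0.099 0 0 0 255" --pt "-0.036 0.144 -0.099 0 0 0 255"

```text
clock: 11.65
position: [0.5034, 0.3977, 0.3981]
tool_rot: [-3.141, 0.0, -2.764]
force: [-0.7, -0.2, 0.2]
grip_width: -0.0
```

```bash
cat >> h.py <<'E'
def pf(w):
    a=np.radians(PY);r=np.asarray(w)[:2]-RAM;return np.array([r@[np.cos(a),np.sin(a)],r@[-np.sin(a),np.cos(a)]])
def lev(q,dz=.013):
    A=.95-q;P=pw(.038-.170*np.cos(A),.142);return np.array([P[0],P[1],.19+.17*np.sin(A)+dz])
E
python3 -c "
from h import *
T,s=toolpose();p,d=imaging.grab_frame('top');cv2.imwrite('pics/t9.png',cv2.resize(p[150:320,130:340],None,fx=3.5,fy=3.5))
T,s=toolpose();p,d=imaging.grab_frame('wrist');cv2.imwrite('pics/w9.png',p)
print([pf(ray('scene',(u/4.5+320-.4,v/4.5+140-.4),.088)[0]) for u,v in ((291,371),(291,374))])
to(*[(*lev(q),201.7) for q in (0,.3,.6,.9,1.1)])"
```

```text
[array([-0.1057, -0.0011]), array([-0.1049, -0.0045])]
t11.75 at [0.5034 0.3978 0.3983] yaw -158.35 F [-0.3384  0.3066 -0.3536] w-0.0000
   -> (np.float64(0.5029246783810635), np.float64(0.3974243777988915), np.float64(0.34128063581419354), 201.7) [ 0.0006 -0.0001  0.0571] [-0.0002  0.0005 -0.0009]
   -> (np.float64(0.4690595424119881), np.float64(0.3839478034188447), np.float64(0.30588168897512674), 201.7) [ 0.0371 -0.0001  0.0924] [-0.0002  0.0005 -0.0009]
   -> (np.float64(0.44642669485155306), np.float64(0.3749410994782789), np.float64(0.26129262726742675), 201.7) [ 0.0615 -0.0002  0.137 ] [-0.0002  0.0005 -0.0009]
   -> (np.float64(0.4370478605660262), np.float64(0.3712088080159781), np.float64(0.2114964587760153), 201.7) [ 0.0716 -0.0002  0.1868] [-0.0002  0.0005 -0.0009]
   -> (np.float64(0.43862409775420375), np.float64(0.3718360689762314), np.float64(0.17759551747948812), 201.7) [ 0.0699 -0.0002  0.2207] [-0.0002  0.0005 -0.0009]
```

View pics/t9.png

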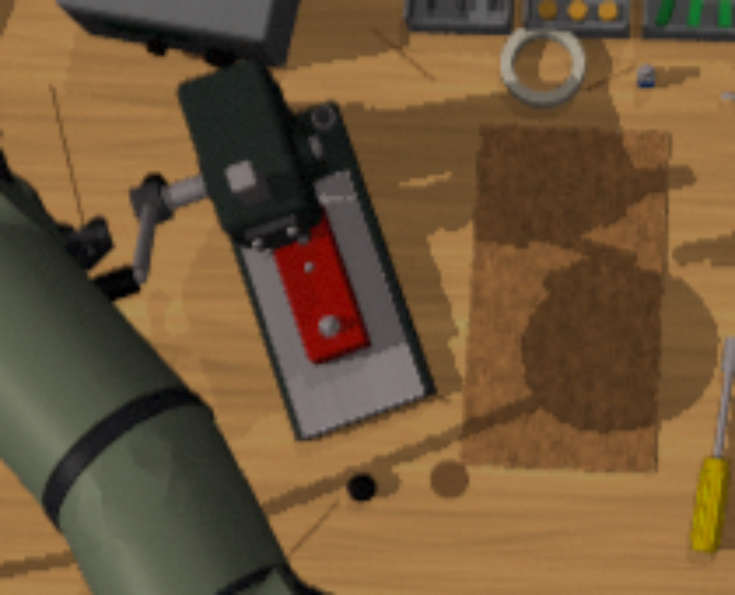

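View pics/w9.png

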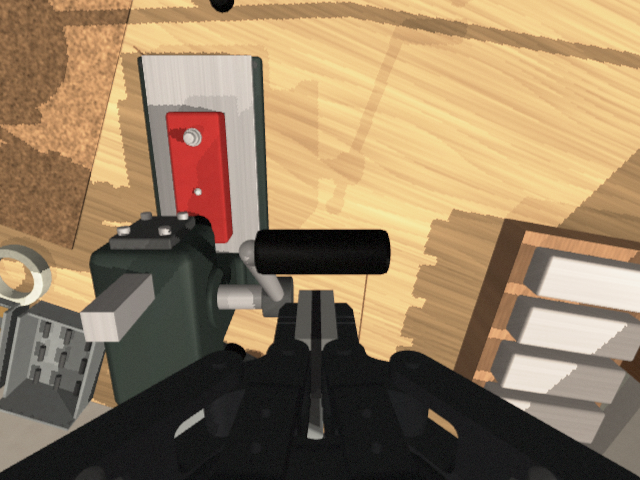

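>>> carry_out --pt "0.001 0 0.05 0 0 0 255" --pt "0.003 0 0.058 0 0 0 255" --pt "0.02 0 0.074 0 0 0 255" --pt "0.037 0 0.093 0 0 0 255" --pt "0.05 0 0.114 0 0 0 255" --pt "0.061 0 0.137 0 0 0 255" --pt "0.061 0 0.137 0 0 0 255"

```text
clock: 12.62
position: [0.4455, 0.3757, 0.2609]
tool_rot: [-3.141, -0.002, -2.762]
force: [-1.9, -1.5, 4.1]
grip_width: 0.0002
```

```bash
python3 -c "
from h import *
to(*[(*lev(q),201.7) for q in (.6,.8,1.0,1.1)])
print(pf(ray('top',(329/3.5+130-.4,326/3.5+150-.4),.088)[0]))
p,d=imaging.grab_frame('scene');cv2.imwrite('pics/s10.png',cv2.resize(p[100:290,320:490],None,fx=3.5,fy=3.5))
"
```

```text
t12.62 at [0.4455 0.3757 0.2609] yaw -158.26 F [-1.857  -1.4757  4.1141] w0.0002
   -> (np.float64(0.44642669485155306), np.float64(0.3749410994782789), np.float64(0.26129262726742675), 201.7) [-0.0006 -0.001  -0.0003] [-0.0005 -0.0015  0.0006]
   -> (np.float64(0.4386240977542037), np.float64(0.3718360689762314), np.float64(0.22840448252051188), 201.7) [ 0.0078 -0.001   0.0326] [-0.0005 -0.0015  0.0006]
   -> (np.float64(0.4370478605660262), np.float64(0.3712088080159781), np.float64(0.1945035412239847), 201.7) [ 0.0094 -0.001   0.0665] [-0.0005 -0.0015  0.0006]
   -> (np.float64(0.43862409775420375), np.float64(0.3718360689762314), np.float64(0.17759551747948812), 201.7) [ 0.0077 -0.001   0.0834] [-0.0005 -0.0015  0.0006]
[-0.1066 -0.0017]
```

View pics/s10.png

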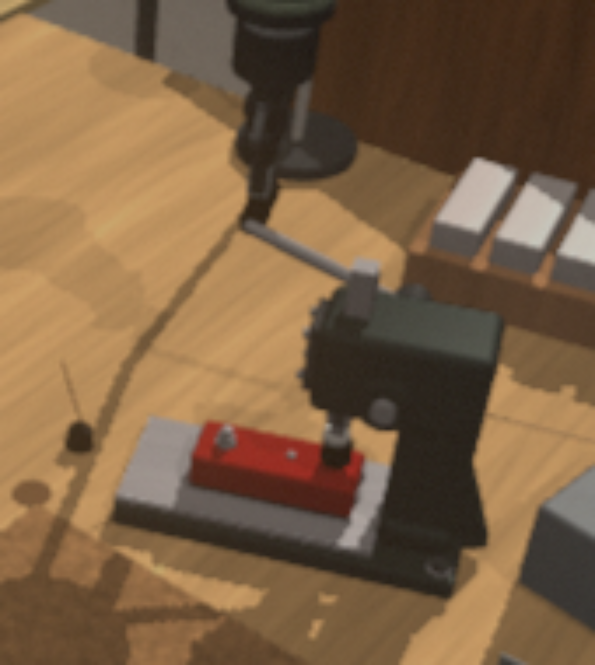

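>>> carry_out --pt "0.005 0 0.016 0 0 0 255" --pt "0.008 0 0.033 0 0 0 255" --pt "0.009 0 0.05 0 0 0 255" --pt "0.009 0 0.066 0 0 0 255" --pt "0.008 0 0.075 0 0 0 255" --pt "0.008 0 0.081 0 0 0 255" --pt "0.008 0 0.081 0 0 0 255" --pt "0.008 0 0.081 0 0 0 255"

```text
clock: 13.68
position: [0.4395, 0.3738, 0.1811]
tool_rot: [3.141, 0.001, -2.762]
force: [-2.6, -0.7, 4.3]
grip_width: 0.0
```

```bash
python3 -c "
from h import *
to(*[(*lev(q),201.7) for q in (1.1,.6,.3,0)])
p,d=imaging.grab_frame('scene');cv2.imwrite('pics/s11.png',cv2.resize(p[100:290,320:490],None,fx=3.5,fy=3.5))
"
```

```text
t13.68 at [0.4395 0.3738 0.1811] yaw -158.28 F [-2.6046 -0.7188  4.3439] w0.0000
   -> (np.float64(0.43862409775420375), np.float64(0.3718360689762314), np.float64(0.17759551747948812), 201.7) [ 0.0015 -0.0015  0.0035] [0.0004 0.0012 0.0004]
   -> (np.float64(0.44642669485155306), np.float64(0.3749410994782789), np.float64(0.26129262726742675), 201.7) [-0.007  -0.0015 -0.0802] [0.0004 0.0012 0.0004]
   -> (np.float64(0.4690595424119881), np.float64(0.3839478034188447), np.float64(0.30588168897512674), 201.7) [-0.0314 -0.0015 -0.1248] [0.0004 0.0012 0.0004]
   -> (np.float64(0.5029246783810635), np.float64(0.3974243777988915), np.float64(0.34128063581419354), 201.7) [-0.0679 -0.0015 -0.1601] [0.0004 0.0012 0.0004]
```

View pics/s11.png

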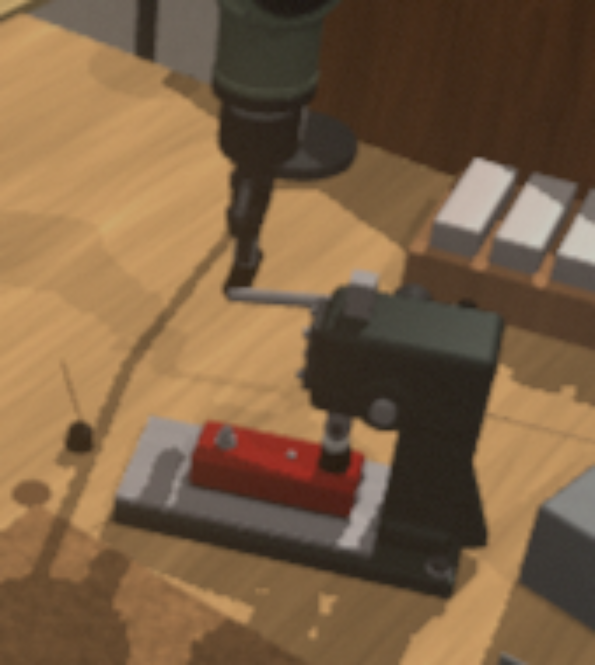

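```bash
cat >> h.py <<'E'
def bar():
    p,d=imaging.grab_frame('top');c=cloud('top',d);m=(abs(c[...,0]-RAM[0])<.006)&(abs(c[...,1]-RAM[1])<.006)&(c[...,2]>.2)
    z=np.median(c[m][:,2]);print("bar z",z,"q~",(.3121-z)/.026)
E
python3 -c "
from h import *
bar()"
```

```text
bar z 0.2862671481154935 q~ 0.9935712263271737
```

>>> carry_out --pt "-0.001 0 0.007 0 0 0 255" --pt "-0.002 0 0.012 0 0 0 255" --pt "-0.002 0 0.012 0 0 0 255" --pt "-0.002 0 0.012 0 0 0 255"

```text
clock: 14.28
position: [0.4411, 0.3745, 0.169]
tool_rot: [3.141, 0.001, -2.762]
force: [-2.8, -1.7, 5.6]
grip_width: -0.0002
```

```bash
python3 -c "
from h import *
bar();bar()
to(*[(*lev(q),201.7) for q in (1.1,1.15,.6,.3,0)])
"
```

```text
bar z 0.2838673714277995 q~ 1.085870329700019
bar z 0.2796350211208589 q~ 1.248653033813118
t14.38 at [0.4411 0.3745 0.1691] yaw -158.27 F [-1.9939 -2.0346  5.3274] w-0.0001
   -> (np.float64(0.43862409775420375), np.float64(0.3718360689762314), np.float64(0.17759551747948812), 201.7) [ 0.0033 -0.0016 -0.0085] [0.0004 0.0009 0.0006]
   -> (np.float64(0.4399989956288938), np.float64(0.3723832072924676), np.float64(0.16922621376483962), 201.7) [ 0.0018 -0.0016 -0.0002] [0.0004 0.0009 0.0006]
   -> (np.float64(0.44642669485155306), np.float64(0.3749410994782789), np.float64(0.26129262726742675), 201.7) [-0.0052 -0.0016 -0.0922] [0.0004 0.0009 0.0006]
   -> (np.float64(0.4690595424119881), np.float64(0.3839478034188447), np.float64(0.30588168897512674), 201.7) [-0.0296 -0.0016 -0.1368] [0.0004 0.0009 0.0006]
   -> (np.float64(0.5029246783810635), np.float64(0.3974243777988915), np.float64(0.34128063581419354), 201.7) [-0.0661 -0.0016 -0.1721] [0.0004 0.0009 0.0006]
```

>>> carry_out --pt "0.001 0 -0.025 0 0 0 255" --pt "0.001 0 -0.055 0 0 0 255" --pt "-0.005 0 -0.092 0 0 0 255" --pt "-0.016 0 -0.115 0 0 0 255" --pt "-0.03 0 -0.137 0 0 0 255" --pt "-0.046 0 -0.155 0 0 0 255" --pt "-0.066 0 -0.18 0 0 0 255" --pt "-0.066 0 -0.23 0 0 0 0" --pt "-0.066 0 -0.23 0 0 0 0"

```text
clock: 15.5
position: [0.5031, 0.3993, 0.4024]
tool_rot: [3.139, 0.006, -2.763]
force: [0.3, 0.4, -0.2]
grip_width: 0.0358
```

```bash
python3 -c "
from h import *
bar()
p,d=imaging.grab_frame('scene');cv2.imwrite('pics/s12.png',cv2.resize(p[100:290,320:490],None,fx=3.5,fy=3.5))
g=pw(-.0965,-.001);to((g[0],g[1],.4,201.7),(g[0],g[1],.04,201.7))
w=proj('scene',[[.612,.288,.1025],[.612,.288,.0955],[.612,.288,.1165]]);print((w-[320,100])*3.5)
"
```

```text
bar z 0.3103111536189729 q~ 0.06880178388565805
t15.60 at [0.5021 0.3986 0.3988] yaw -158.27 F [-0.1205 -0.8738 -1.2557] w0.0506
   -> (np.float64(0.5227084536042375), np.float64(0.2513903053515414), 0.4, 201.7) [ 0.0354 -0.1444 -0.0013] [0.0004 0.0013 0.0006]
   -> (np.float64(0.5227084536042375), np.float64(0.2513903053515414), 0.04, 201.7) [ 0.0359 -0.1446  0.3587] [0.0004 0.0013 0.0006]
[[336.2026 437.5028]
 [335.2219 443.1677]
 [338.1831 426.0624]]
```

View pics/s12.png

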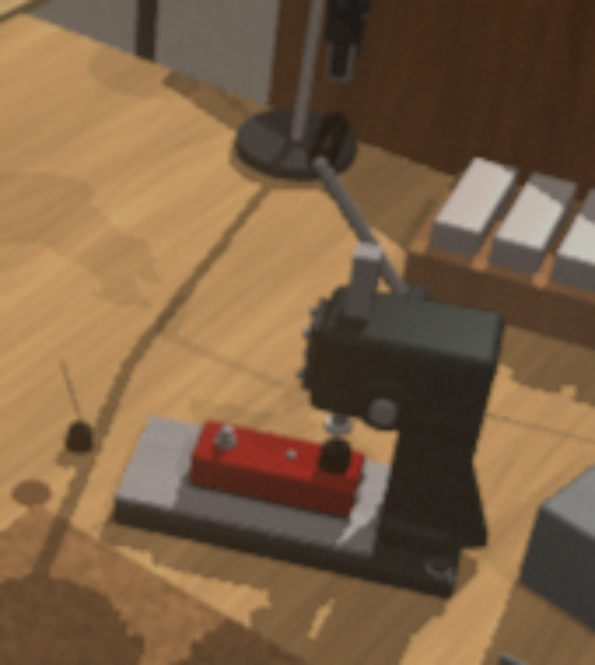

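>>> carry_out --pt "0.035 -0.144 -0.001 0 0.001 0 0" --pt "0.035 -0.144 -0.001 0 0.001 0 0" --pt "0.035 -0.144 -0.001 0 0.001 0 0" --pt "0.036 -0.145 0.05 0 0.001 0 0" --pt "0.036 -0.145 0.11 0 0.001 0 0" --pt "0.036 -0.145 0.17 0 0.001 0 0" --pt "0.036 -0.145 0.23 0 0.001 0 0" --pt "0.036 -0.145 0.29 0 0.001 0 0" --pt "0.036 -0.145 0.29 0 0.001 0 0" --pt "0.036 -0.145 0.29 0 0.001 0 0"

```text
clock: 16.85
position: [0.5229, 0.2512, 0.11]
tool_rot: [3.141, 0.001, -2.762]
force: [0.5, -0.6, 0.7]
grip_width: 0.0857
```

```bash
python3 -c "
from h import *
g=pw(-.0965,-.001);to((g[0],g[1],.04,201.7))
p,d=imaging.grab_frame('wrist');cv2.imwrite('pics/w13.png',p)
"
```

```text
t16.85 at [0.5229 0.2512 0.11  ] yaw -158.25 F [ 0.4939 -0.6272  0.7404] w0.0857
   -> (np.float64(0.5227084536042375), np.float64(0.2513903053515414), 0.04, 201.7) [0.0002 0.0002 0.07  ] [0.0003 0.0007 0.0008]
```

View pics/w13.png

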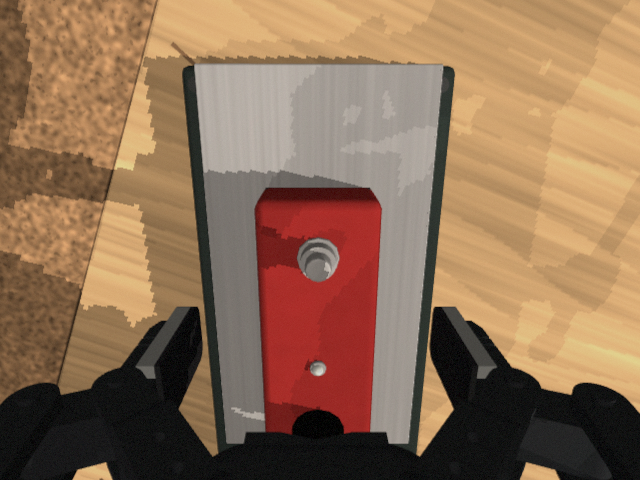

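>>> carry_out --pt "0 0 0.04 0 0 0 0" --pt "0 0 0.07 0 0 0 0" --pt "0 0 0.07 0 0 0 60" --pt "0 0 0.07 0 0 0 120" --pt "0 0 0.07 0 0 0 120" --pt "0 0 0.07 0 0 0 120" --pt "0 0 0.07 0 0 0 120"

```text
clock: 17.77
position: [0.523, 0.2513, 0.04]
tool_rot: [3.141, 0.002, -2.762]
force: [-2.3, -1.6, 11.8]
grip_width: 0.0617
```

>>> carry_out --pt "0.02 0 -0.002 0 0 0 120" --pt "0.05 0 -0.003 0 0 0 120" --pt "0.09 0 -0.003 0 0 0 120" --pt "0.1 0 -0.03 0 0 0 120" --pt "0.1 0 -0.08 0 0 0 120" --pt "0.1 0 -0.08 0 0 0 120"

```text
clock: 18.52
position: [0.4311, 0.2148, 0.1219]
tool_rot: [3.14, 0.006, -2.762]
force: [0.2, 0.3, -4.3]
grip_width: 0.0615
```

```bash
python3 -c "
from h import *
to((.68,.045,.12,90),(.68,.045,.016,90))
p,d=imaging.grab_frame('scene');cv2.imwrite('pics/s14.png',cv2.resize(p[100:290,320:490],None,fx=3.5,fy=3.5))
"
```

```text
t18.52 at [0.4311 0.2148 0.1219] yaw -158.27 F [ 0.1661  0.304  -4.32  ] w0.0615
   -> (0.68, 0.045, 0.12, 90) [-0.1683 -0.2499  0.0025] [0.0064 0.0026 1.9501]
   -> (0.68, 0.045, 0.016, 90) [-0.1677 -0.25    0.1065] [0.0064 0.0026 1.9501]
```

View pics/s14.png

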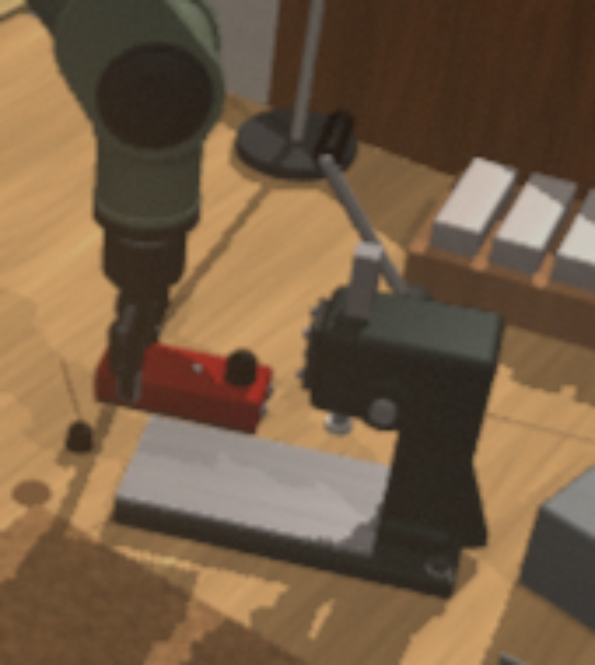

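```bash
python3 -c "
from h import *
to((.45,.06,.12,90),(.68,.052,.12,90))"
```

```text
t18.57 at [0.4303 0.2143 0.1201] yaw -158.26 F [ 0.4105 -0.8566 -5.2759] w0.0614
   -> (0.45, 0.06, 0.12, 90) [ 0.0388 -0.1506 -0.0002] [0.0036 0.0013 1.9502]
   -> (0.68, 0.052, 0.12, 90) [-0.1719 -0.2432  0.0004] [0.0036 0.0013 1.9502]
```

>>> carry_out --pt "0.039 -0.06 0 0 0 0.18 120" --pt "0.039 -0.12 0 0 0 0.36 120" --pt "0.039 -0.15 0 0 0 0.54 120" --pt "0.039 -0.15 0 0 0 1.95 120" --pt "0.039 -0.15 0 0 0 1.95 120" --pt "0.039 -0.15 0 0 0 1.95 120" --pt "0.039 -0.15 0 0 0 1.95 120" --pt "-0.02 -0.175 0 0 0 1.95 120" --pt "-0.08 -0.205 0 0 0 1.95 120" --pt "-0.13 -0.225 0 0 0 1.95 120"

```text
clock: 19.82
position: [0.635, 0.0525, 0.1171]
tool_rot: [-3.14, 0.001, 1.663]
force: [0.6, 0.7, -3.8]
grip_width: 0.0617
```

```bash
python3 -c "
from h import *
to((.68,.052,.12,90))"
```

```text
t19.82 at [0.635  0.0525 0.1171] yaw 95.27 F [ 0.5628  0.7223 -3.8269] w0.0617
   -> (0.68, 0.052, 0.12, 90) [-0.0047  0.0447 -0.0029] [-0.0015  0.0009  0.0919]
```

>>> carry_out --pt "-0.004 0.042 0 0 0 0.08 120" --pt "-0.004 0.042 0.04 0 0 0.08 120" --pt "-0.004 0.042 0.08 0 0 0.08 120" --pt "-0.004 0.042 0.098 0 0 0.08 120" --pt "-0.004 0.042 0.098 0 0 0.08 120"

```text
clock: 20.45
position: [0.6749, 0.0529, 0.019]
tool_rot: [-3.139, 0.001, 1.589]
force: [0.3, 0.3, -3.4]
grip_width: 0.0613
```

```bash
python3 -c "
from h import *
to((.68,.052,.0138,90))"
```

```text
t20.45 at [0.6749 0.0529 0.019 ] yaw 91.02 F [ 0.2787  0.2911 -3.3988] w0.0613
   -> (0.68, 0.052, 0.0138, 90) [-0.001   0.0051  0.0051] [-0.0027  0.0007  0.0178]
```

Good; now lower the last few mm, release, back off upward.

>>> carry_out --pt "0 0.003 0.003 -0.002 0 0.017 120" --pt "0 0.003 0.0055 -0.002 0 0.017 120" --pt "0 0.003 0.0055 -0.002 0 0.017 120" --pt "0 0.003 0.0055 -0.002 0 0.017 0" --pt "0 0.003 0.0055 -0.002 0 0.017 0" --pt "0 0.003 0.0055 -0.002 0 0.017 0" --pt "0 0.003 -0.03 -0.002 0 0.017 0" --pt "0 0.003 -0.08 -0.002 0 0.017 0" --pt "0 0.003 -0.14 -0.002 0 0.017 0" --pt "0 0.003 -0.19 -0.002 0 0.017 0"

```text
clock: 21.7
position: [0.6787, 0.0531, 0.2124]
tool_rot: [3.14, 0.0, 1.572]
force: [0.3, 0.8, 0.3]
grip_width: 0.0856
```

```bash
python3 -c "
from h import *
to((.6,-.1,.2,90))
p,d=imaging.grab_frame('wrist');cv2.imwrite('pics/w15.png',p)
p,d=imaging.grab_frame('scene');cv2.imwrite('pics/s15.png',p)
p,d=imaging.grab_frame('top');cv2.imwrite('pics/t15.png',p);peds(p,'top')
"
```

```text
t21.70 at [0.6787 0.0531 0.2124] yaw 90.04 F [0.2883 0.8173 0.3097] w0.0856
   -> (0.6, -0.1, 0.2, 90) [-0.153  -0.0789  0.0122] [0.0021 0.     0.0007]
red px [380. 238.] mid [ 0.5547 -0.3013] yaw -88.41308556901255 LxW 0.1580453864959893 0.0615973573344191
red px [364. 206.] mid [ 0.6666 -0.2447] yaw -88.38739352879007 LxW 0.1560815861875739 0.06292950989953858
red px [298. 202.] mid [ 0.6777 -0.0047] yaw -92.58183533587574 LxW 0.06577808760144943 0.1296226132311962
```

View pics/s15.png

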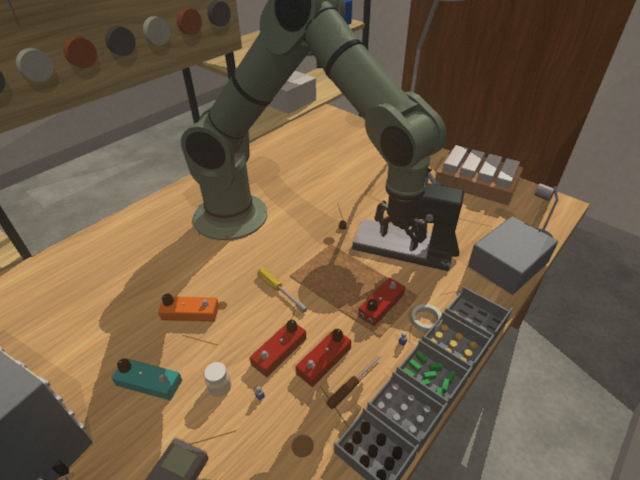

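View pics/t15.png

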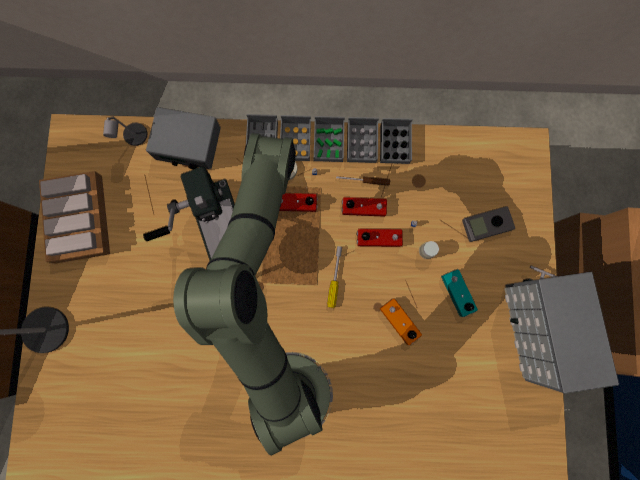

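```bash
python3 -c "
from h import *
to((.5553,-.311,.17,91.5))"
```

```text
t21.85 at [0.6798 0.0532 0.2127] yaw 90.06 F [ 0.1043  0.1347 -0.5092] w0.0853
   -> (0.5553, -0.311, 0.17, 91.5) [-0.3641 -0.1251  0.0418] [ 0.0055 -0.0007 -0.0252]
```

>>> carry_out --pt "-0.364 -0.125 0.04 0.004 0 -0.025 0" --pt "-0.364 -0.125 0.04 0.004 0 -0.025 0" --pt "-0.364 -0.125 0.04 0.004 0 -0.025 0" --pt "-0.364 -0.125 0.04 0.004 0 -0.025 0" --pt "-0.364 -0.125 0.04 0.004 0 -0.025 0" --pt "-0.364 -0.125 0.04 0.004 0 -0.025 0" --pt "-0.364 -0.125 0.04 0.004 0 -0.025 0" --pt "-0.364 -0.125 0.04 0.004 0 -0.025 0" --pt "-0.364 -0.125 0.04 0.004 0 -0.025 0"

```text
clock: 22.98
position: [0.5549, -0.3091, 0.1694]
tool_rot: [-3.139, -0.001, 1.599]
force: [1.2, 0.6, -0.2]
grip_width: 0.0853
```

```bash
python3 -c "
from h import *
to((.5553,-.311,.17,91.5))
T,s=toolpose();p,d=imaging.grab_frame('wrist');cv2.imwrite('pics/w16.png',p);peds(p,'wrist',T,amin=2000)
p,d=imaging.grab_frame('top');c=cloud('top',d);cv2.imwrite('pics/t16.png',cv2.resize(p[150:320,240:450],None,fx=3.5,fy=3.5));peds(p,'top')
hsv=cv2.cvtColor(p,cv2.COLOR_BGR2HSV)
m=(hsv[...,2]<60)&(abs(c[...,0]-.678)<.022)&(abs(c[...,1]+.043)<.022)&(c[...,2]>.055);print('knob z',m.sum(),np.median(c[m],0))
m=(abs(c[...,0]-.678)<.03)&(abs(c[...,1]-.01)<.07)&(hsv[...,1]>180)&((hsv[...,0]<6)|(hsv[...,0]>173));print('box z',m.sum(),np.median(c[m],0))
"
```

```text
t22.98 at [ 0.5549 -0.3091  0.1694] yaw 91.60 F [ 1.1958  0.5735 -0.2044] w0.0853
   -> (0.5553, -0.311, 0.17, 91.5) [-0.002   0.0004 -0.0006] [-0.0031 -0.0009  0.0018]
red px [320. 202.] mid [ 0.5571 -0.3024] yaw 88.8399707155659 LxW 0.15683938453360594 0.05968605703066851
red px [490. 121.] mid [ 0.6679 -0.2454] yaw 89.26614424560749 LxW 0.16163114950500262 0.06804804999281824
red px [363. 206.] mid [ 0.6665 -0.2393] yaw -88.38739352879008 LxW 0.1451859591761537 0.06292522175556484
red px [294. 202.] mid [0.6774 0.0103] yaw -90.73761976304768 LxW 0.06683360390325739 0.15947010509675716
knob z 44 [ 0.6774 -0.0436  0.0687]
box z 598 [0.6721 0.0125 0.0433]
```

View pics/w16.png

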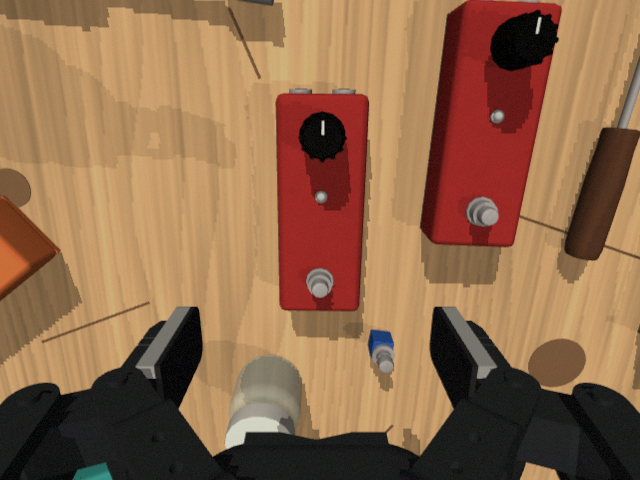

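View pics/t16.png

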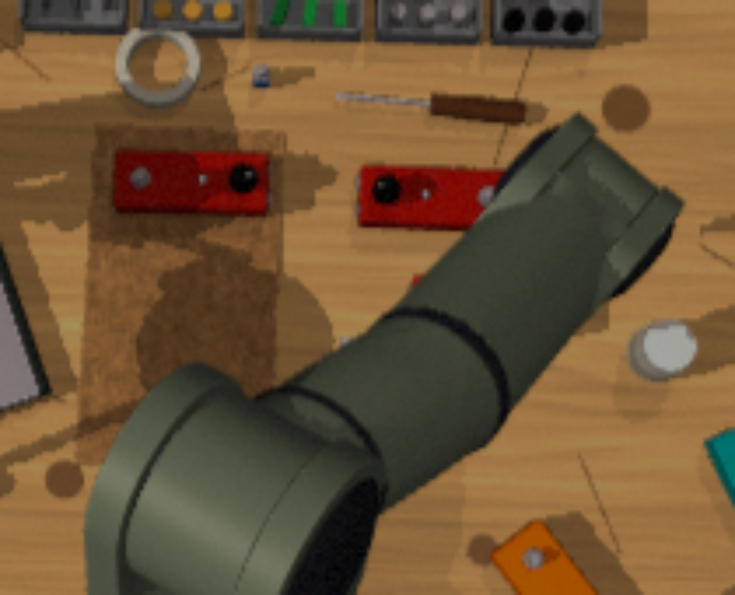

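>>> carry_out --pt "-0.001 0.001 0.06 -0.003 0 0 0" --pt "-0.001 0.001 0.11 -0.003 0 0 0" --pt "-0.001 0.001 0.15 -0.003 0 0 0" --pt "-0.001 0.001 0.16 -0.003 0 0 0" --pt "-0.001 0.001 0.16 -0.003 0 0 40" --pt "-0.001 0.001 0.16 -0.003 0 0 120" --pt "-0.001 0.001 0.16 -0.003 0 0 120" --pt "-0.001 0.001 0.16 -0.003 0 0 120" --pt "-0.001 0.001 0.16 -0.003 0 0 120"

```text
clock: 24.2
position: [0.5558, -0.3122, 0.0117]
tool_rot: [3.139, 0.001, 1.597]
force: [0.5, 1.4, 9.3]
grip_width: 0.0614
```

>>> carry_out --pt "0 0 -0.03 0 0 0 120" --pt "0 0 -0.08 0 0 0 120" --pt "0 0 -0.11 0 0 0 120" --pt "0 0 -0.11 0 0 0 120"

```text
clock: 24.7
position: [0.5557, -0.3124, 0.1227]
tool_rot: [3.137, 0.002, 1.597]
force: [0.1, 0.3, -4.6]
grip_width: 0.0616
```

```bash
python3 -c "
from h import *
g=pw(-.175,0)
to((.4494,.0,.12,60),(g[0],g[1],.12,21.7))
p,d=imaging.grab_frame('scene');cv2.imwrite('pics/s17.png',cv2.resize(p[200:440,180:500],None,fx=2.4,fy=2.4))"
```

```text
t24.70 at [ 0.5557 -0.3124  0.1227] yaw 91.49 F [ 0.1102  0.2791 -4.5845] w0.0616
   -> (0.4494, 0.0, 0.12, 60) [ 0.3151 -0.0982  0.0018] [0.0046 0.0005 0.5496]
   -> (np.float64(0.4494017999815402), np.float64(0.22329431747707984), 0.12, 21.7) [ 0.5383 -0.0924  0.0014] [ 0.0047 -0.0011  1.2181]
```

View pics/s17.png

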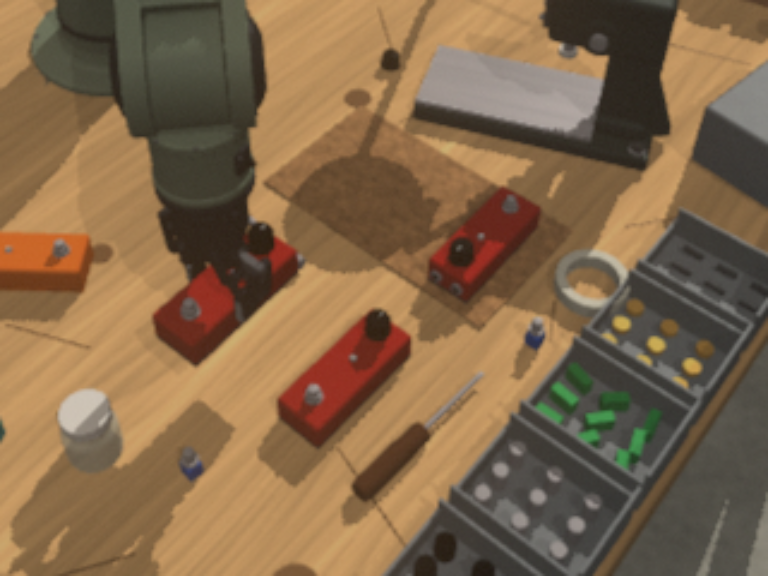

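```bash
python3 -c "
from h import *
g=pw(-.165,0)
to((g[0]-.03,g[1]-.1,.12,35),(g[0],g[1],.12,21.7))"
```

```text
t24.75 at [ 0.555  -0.3118  0.1208] yaw 91.50 F [-0.5278  1.1753 -4.971 ] w0.0615
   -> (np.float64(0.4286931256968807), np.float64(0.12699178504981815), 0.12, 35) [ 0.442  -0.1148  0.0004] [ 0.0021 -0.0005  0.9861]
   -> (np.float64(0.4586931256968807), np.float64(0.22699178504981815), 0.12, 21.7) [ 0.5411 -0.0822  0.0004] [ 0.002  -0.0007  1.2183]
```

>>> carry_out --pt "0.442 -0.115 0 0 0 0.986 120" --pt "0.442 -0.115 0 0 0 0.986 120" --pt "0.442 -0.115 0 0 0 0.986 120" --pt "0.442 -0.115 0 0 0 0.986 120" --pt "0.442 -0.115 0 0 0 0.986 120" --pt "0.442 -0.115 0 0 0 0.986 120" --pt "0.442 -0.115 0 0 0 0.986 120" --pt "0.541 -0.082 0 0 0 1.218 120" --pt "0.541 -0.082 0 0 0 1.218 120" --pt "0.541 -0.082 0 0 0 1.218 120"

```text
clock: 26.0
position: [0.458, 0.2312, 0.1182]
tool_rot: [3.141, 0.001, 0.385]
force: [-0.6, -1.4, -3.7]
grip_width: 0.0615
```

```bash
python3 -c "
from h import *
g=pw(-.165,0)
to((g[0],g[1],.12,21.7),(g[0],g[1],.042,21.7))"
```

```text
t26.00 at [0.458  0.2312 0.1182] yaw 22.07 F [-0.6143 -1.399  -3.6506] w0.0615
   -> (np.float64(0.4586931256968807), np.float64(0.22699178504981815), 0.12, 21.7) [-0.0009  0.0042 -0.0017] [0.001  0.001  0.0064]
   -> (np.float64(0.4586931256968807), np.float64(0.22699178504981815), 0.042, 21.7) [-0.0008  0.0041  0.0763] [0.001  0.001  0.0064]
```

>>> carry_out --pt "0 0 0.03 0 0 0.004 120" --pt "0 0 0.06 0 0 0.004 120" --pt "0 0 0.07 0 0 0.004 120" --pt "0 0 0.07 0 0 0.004 120"

```text
clock: 26.5
position: [0.4585, 0.226, 0.0496]
tool_rot: [3.141, 0.001, 0.374]
force: [0.9, -0.1, -3.4]
grip_width: 0.0613
```

```bash
python3 -c "
from h import *
g=pw(-.165,0)
to((g[0],g[1],.041,21.7))
p,d=imaging.grab_frame('wrist');cv2.imwrite('pics/w18.png',p)
p,d=imaging.grab_frame('scene');cv2.imwrite('pics/s18.png',cv2.resize(p[100:290,320:490],None,fx=3.5,fy=3.5))"
```

```text
t26.50 at [0.4585 0.226  0.0496] yaw 21.43 F [ 0.8587 -0.0697 -3.3792] w0.0613
   -> (np.float64(0.4586931256968807), np.float64(0.22699178504981815), 0.041, 21.7) [ 0.0006 -0.0009  0.0086] [ 0.0007  0.001  -0.0048]
```

View pics/s18.png

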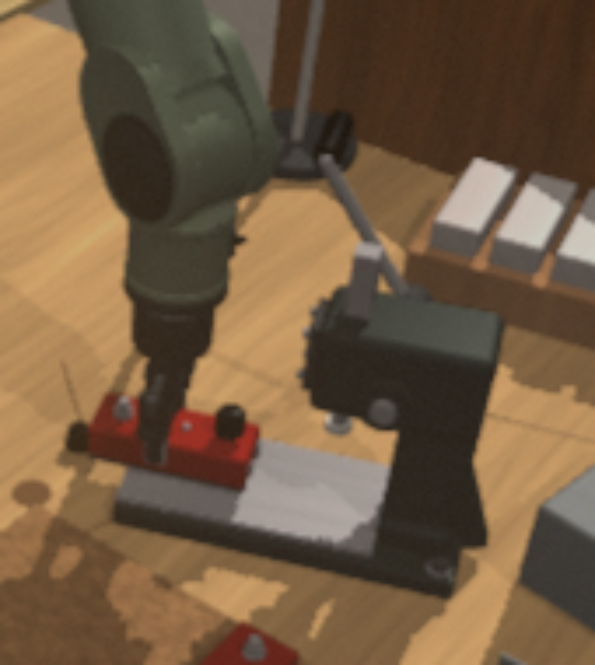

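View pics/w18.png

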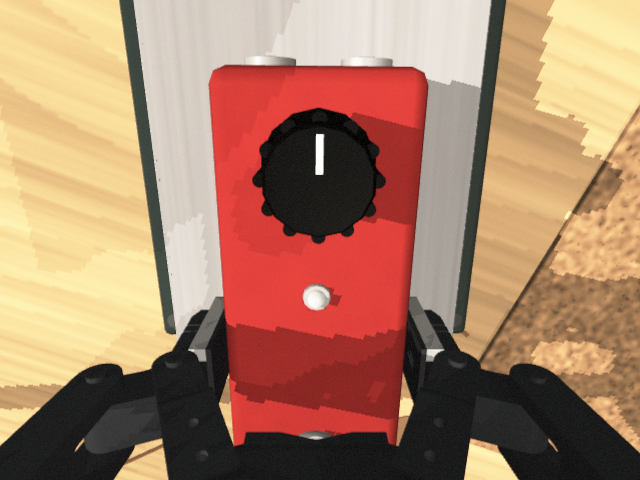

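>>> carry_out --pt "0.008 0 0.005 0 0 -0.004 120" --pt "0.015 0 0.0085 0 0 -0.004 120" --pt "0.015 0 0.009 0 0 -0.004 120" --pt "0.015 0 0.009 0 0 -0.004 0" --pt "0.015 0 0.009 0 0 -0.004 0" --pt "0.015 0 0.009 0 0 -0.004 0" --pt "0.015 0 -0.03 0 0 -0.004 0" --pt "0.015 0 -0.09 0 0 -0.004 0" --pt "0.015 0 -0.11 0 0 -0.004 0" --pt "0.015 0 -0.11 0 0 -0.004 0"

```text
clock: 27.85
position: [0.473, 0.2328, 0.1609]
tool_rot: [-3.141, -0.002, 0.379]
force: [-0.4, -0.2, -0.1]
grip_width: 0.0853
```

>>> carry_out --pt "0.02 0 0 0 0 -0.18 0" --pt "0.02 0 0 0 0 -0.36 0" --pt "0.02 0 0 0 0 -0.54 0" --pt "0.02 0 0 0 0 -0.72 0" --pt "0.02 0 0 0 0 -0.9 0" --pt "0.02 0 0 0 0 -1.08 0" --pt "0.02 0 0 0 0 -1.26 0" --pt "0.02 0 0 0 0 -1.44 0" --pt "0.02 0 0 0 0 -1.57 0" --pt "0.02 0 0 0 0 -1.57 0"

```text
clock: 29.1
position: [0.4908, 0.2394, 0.159]
tool_rot: [-3.141, -0.0, 1.948]
force: [-0.7, 0.2, -1.3]
grip_width: 0.0852
```

```bash
python3 -c "
from h import *
g=pw(-.140-.042,0)
to((g[0],g[1],.16,201.7))"
```

```text
t29.10 at [0.4908 0.2394 0.159 ] yaw 111.60 F [-0.6958  0.2057 -1.349 ] w0.0852
   -> (np.float64(0.44289787198080177), np.float64(0.22070609017616305), 0.16, 201.7) [ 0.0002 -0.0514 -0.001 ] [-0.0006 -0.0011 -1.5725]
```

>>> carry_out --pt "0 -0.02 0 0 0 -0.18 0" --pt "0 -0.04 0 0 0 -0.36 0" --pt "0 -0.051 0 0 0 -0.54 0" --pt "0 -0.051 0 0 0 -0.72 0" --pt "0 -0.051 0 0 0 -0.9 0" --pt "0 -0.051 0 0 0 -1.08 0" --pt "0 -0.051 0 0 0 -1.26 0" --pt "0 -0.051 0 0 0 -1.44 0" --pt "0 -0.051 0 0 0 -1.572 0" --pt "0 -0.051 0 0 0 -1.572 0"

```text
clock: 30.35
position: [0.4435, 0.2206, 0.1592]
tool_rot: [3.141, -0.001, -2.766]
force: [-1.6, -0.2, -0.2]
grip_width: 0.0853
```

```bash
python3 -c "
from h import *
T,s=toolpose();p,d=imaging.grab_frame('wrist');cv2.imwrite('pics/w19.png',p);peds(p,'wrist',T,z=.07,amin=2000)
p,d=imaging.grab_frame('scene');cv2.imwrite('pics/s19.png',cv2.resize(p[100:290,320:490],None,fx=3.5,fy=3.5))
g=pw(-.140-.042,0)
to((g[0],g[1],.16,201.7));knob_scene()"
```

```text
red px [ 43. 375.] mid [0.6065 0.0804] yaw 111.58599566212636 LxW 0.0583337822225212 0.04870000264672879
red px [316. 282.] mid [0.4775 0.2342] yaw 23.82299284168113 LxW 0.05908481680478718 0.1608516871987241
t30.45 at [0.4436 0.2207 0.1594] yaw -158.57 F [-0.3684  0.2662 -0.7243] w0.0852
   -> (np.float64(0.44289787198080177), np.float64(0.22070609017616305), 0.16, 201.7) [ 0.0006  0.0002 -0.0006] [-0.     -0.0006 -0.0047]
n 27 z 0.1010463579259161
px 390.0 221.0 3.1623775959014893 press fx,fy range -0.09640005914998781 -0.07643886066502467 -0.017861277105001485 0.006877074916905147 c -0.08641945990750624 -0.0054921010940481695
```

View pics/w19.png

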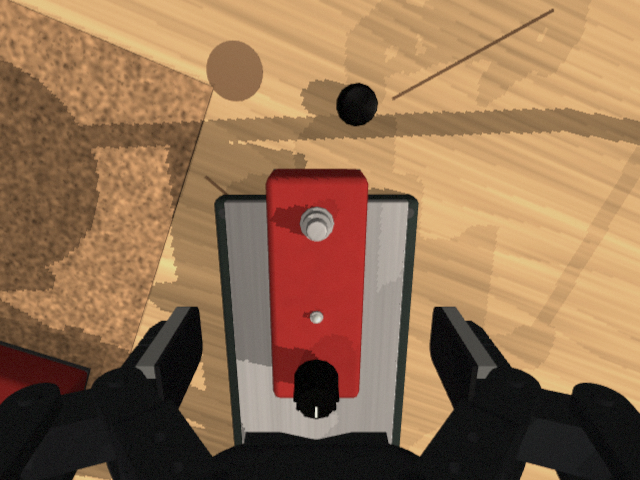

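View pics/s19.png

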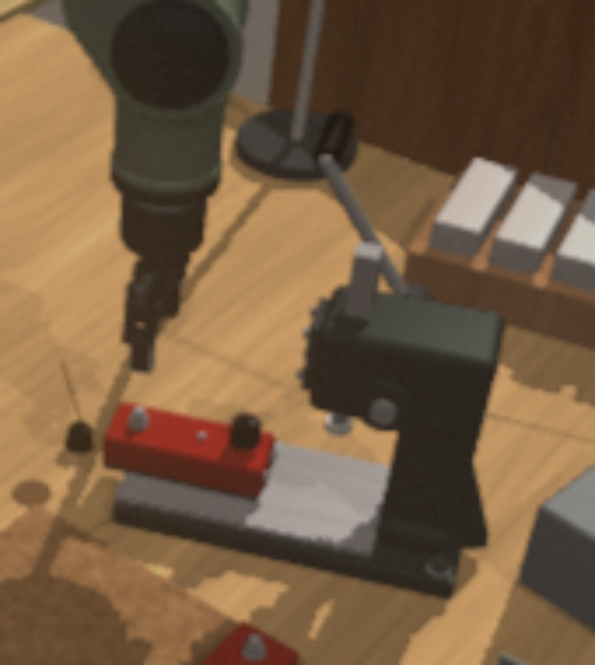

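>>> carry_out --pt "0.002 0 0.05 0 0 -0.004 0" --pt "0.002 0 0.1 0 0 -0.004 0" --pt "0.002 0 0.118 0 0 -0.004 0" --pt "0.002 0 0.118 0 0 -0.004 0" --pt "0.002 0 0.118 0 0 -0.004 60" --pt "0.002 0 0.118 0 0 -0.004 120" --pt "0.002 0 0.118 0 0 -0.004 120" --pt "0.002 0 0.118 0 0 -0.004 120" --pt "0.002 0 0.118 0 0 -0.004 120"

```text
clock: 31.62
position: [0.4425, 0.2204, 0.0429]
tool_rot: [3.141, 0.002, -2.759]
force: [-1.0, -0.6, 8.6]
grip_width: 0.0616
```

```bash
python3 -c "
from h import *
T,s=toolpose();p,d=imaging.grab_frame('wrist');cv2.imwrite('pics/w20.png',p)
for nm,uv,z in (('foot',(315,355),.088),('rear',(316,240),.07)): print((T[:3,:3].T@(ray('wrist',uv,z,T)[0]-T[:3,3]))[:2])
p,d=imaging.grab_frame('scene');cv2.imwrite('pics/s20.png',cv2.resize(p[140:290,320:490],None,fx=4.5,fy=4.5))
print('tool',pf(T[:3,3]))
g=pw(-.0965,0);to((g[0],g[1],.0405,201.7));knob_scene()"
```

```text
[ 0.0108 -0.0005]
[ 0.0396 -0.0002]
tool [-0.1825 -0.0001]
t31.73 at [0.4425 0.2204 0.0429] yaw -158.08 F [-2.4995 -0.5277  8.8118] w0.0616
   -> (np.float64(0.5223387068469636), np.float64(0.25231943792307543), 0.0405, 201.7) [-0.086  -0.0002  0.0026] [0.0003 0.0019 0.0038]
n 27 z 0.10299987861149373
px 390.0 221.0 3.1623775959014893 press fx,fy range -0.0963142667939486 -0.07621264158227373 -0.015672622290817652 0.004840268335673776 c -0.08626345418811115 -0.005416176977571938
```

View pics/w20.png

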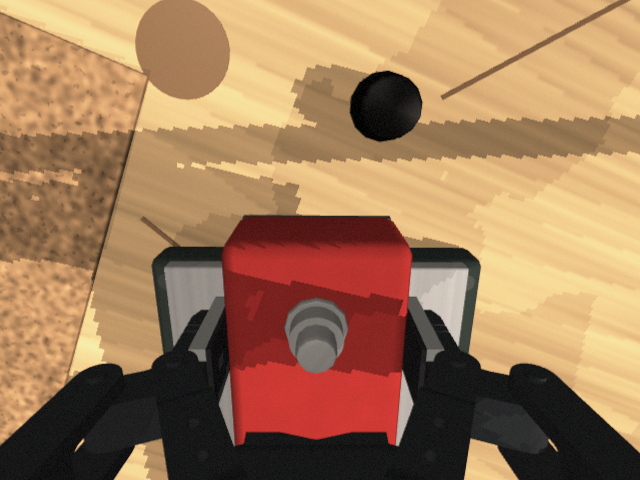

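View pics/s20.png

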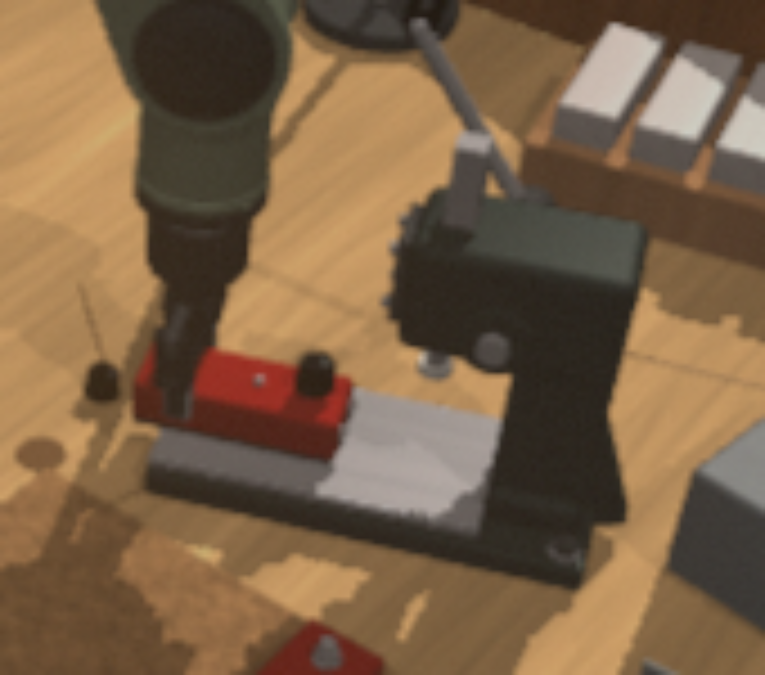

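```bash
python3 -c "
from h import *
print([pf(ray('scene',(u/4.5+320-.4,v/4.5+140-.4),.1025)[0]) for u,v in ((316,361),(317,360),(322,362))])"
```

```text
[array([-0.088 , -0.0012]), array([-0.0875,  0.0001]), array([-0.0835, -0.001 ])]
```

>>> carry_out --pt "-0.015 0 -0.0005 0 0 0 120" --pt "-0.035 0 -0.0005 0 0 0 120" --pt "-0.055 0 -0.0005 0 0 0 120" --pt "-0.075 0 -0.0005 0 0 0.002 120" --pt "-0.0885 0 -0.0005 0 0 0.003 120" --pt "-0.0885 0 -0.0005 0 0 0.003 120" --pt "-0.0885 0 -0.0005 0 0 0.003 120"

```text
clock: 32.65
position: [0.5246, 0.2534, 0.0429]
tool_rot: [3.141, 0.002, -2.762]
force: [4.7, 2.1, 5.0]
grip_width: 0.0617
```

```bash
python3 -c "
from h import *
T,s=toolpose();print('tool',pf(T[:3,3]))
p,d=imaging.grab_frame('scene');cv2.imwrite('pics/s21.png',cv2.resize(p[140:290,320:490],None,fx=4.5,fy=4.5))
to((.5,.25,.0405,201.7))"
```

```text
tool [-0.094   0.0002]
t32.70 at [0.5245 0.2534 0.0429] yaw -158.22 F [5.1496 2.36   6.3037] w0.0615
   -> (0.5, 0.25, 0.0405, 201.7) [0.024  0.0059 0.0024] [0.0001 0.002  0.0013]
```

View pics/s21.png

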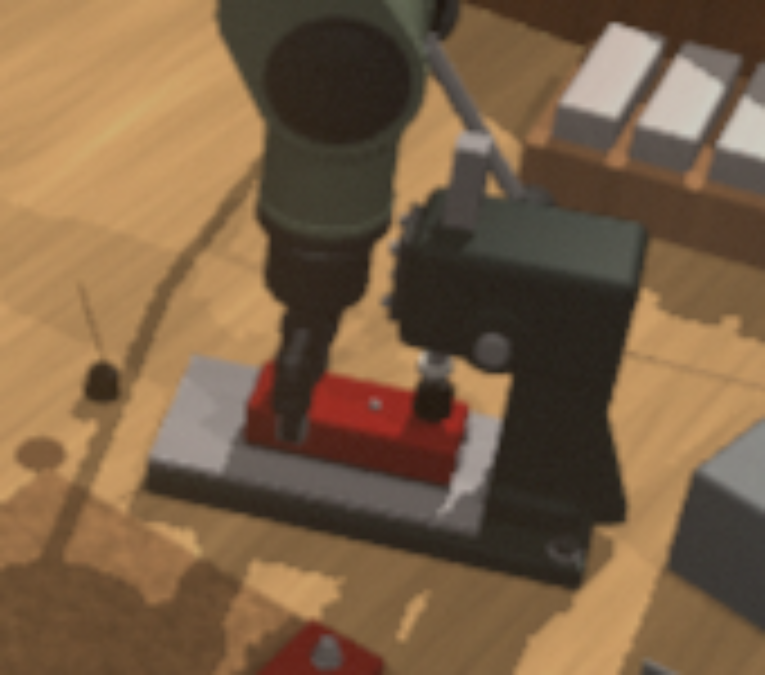

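>>> carry_out --pt "0 0 0 0 0 0 120" --pt "0 0 0 0 0 0 0" --pt "0 0 0 0 0 0 0" --pt "0 0 0 0 0 0 0" --pt "0.001 0 -0.03 0 0 0 0" --pt "0.001 0 -0.08 0 0 0 0" --pt "0.001 0 -0.14 0 0 0 0" --pt "0.001 0 -0.2 0 0 0 0" --pt "0.001 0 -0.26 0 0 0 200" --pt "0.001 0 -0.3 0 0 0 255"

```text
clock: 33.95
position: [0.523, 0.2528, 0.3452]
tool_rot: [3.141, 0.002, -2.762]
force: [-0.6, 0.7, -0.3]
grip_width: 0.0519
```

```bash
python3 -c "
from h import *
to((.5029,.3974,.4,201.7))
p,d=imaging.grab_frame('scene');cv2.imwrite('pics/s22.png',cv2.resize(p[140:290,320:490],None,fx=4.5,fy=4.5))"
```

```text
t33.95 at [0.523  0.2528 0.3452] yaw -158.22 F [-0.6042  0.7031 -0.2567] w0.0519
   -> (0.5029, 0.3974, 0.4, 201.7) [-0.0351  0.1418 -0.0547] [0.0003 0.0022 0.0013]
```

View pics/s22.png

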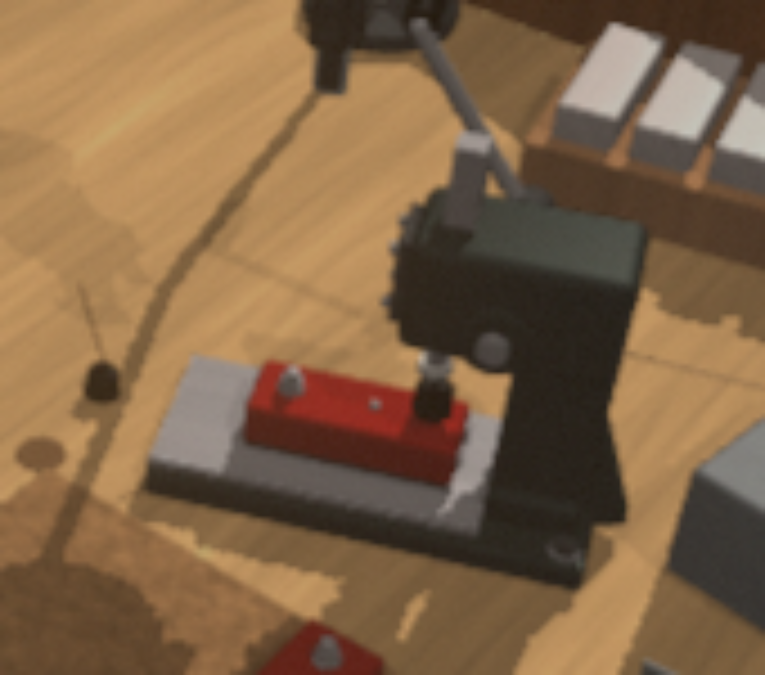

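Same as the first pedal (knob at (433,390) under nose (434,365)). On to the lever.

>>> carry_out --pt "0 0.04 -0.055 0 0.001 0 255" --pt "-0.015 0.09 -0.055 0 0.001 0 255" --pt "-0.035 0.142 -0.055 0 0.001 0 255" --pt "-0.035 0.142 -0.055 0 0.001 0 255" --pt "-0.035 0.142 -0.055 0 0.001 0 255" --pt "-0.035 0.142 -0.055 0 0.001 0 255"

```text
clock: 34.75
position: [0.5032, 0.3966, 0.3974]
tool_rot: [-3.141, -0.001, -2.763]
force: [0.2, -0.5, -0.1]
grip_width: -0.0
```

```bash
python3 -c "
from h import *
T,s=toolpose();p,d=imaging.grab_frame('top');cv2.imwrite('pics/t23.png',cv2.resize(p[150:320,130:340],None,fx=3.5,fy=3.5))
print(pf(ray('top',(329/3.5+130-.4,326/3.5+150-.4),.088)[0]))
to(*[(*lev(q),201.7) for q in (0,.3,.6,.9,1.1)])"
```

```text
[-0.1066 -0.0017]
t34.80 at [0.5032 0.3967 0.3975] yaw -158.30 F [-0.3054 -0.8438  0.2748] w0.0003
   -> (np.float64(0.5029246783810635), np.float64(0.3974243777988915), np.float64(0.34128063581419354), 201.7) [-0.0001  0.0008  0.0563] [-0.0003 -0.0006  0.    ]
   -> (np.float64(0.4690595424119881), np.float64(0.3839478034188447), np.float64(0.30588168897512674), 201.7) [0.0364 0.0008 0.0917] [-0.0003 -0.0006  0.    ]
   -> (np.float64(0.44642669485155306), np.float64(0.3749410994782789), np.float64(0.26129262726742675), 201.7) [0.0607 0.0009 0.1363] [-0.0003 -0.0006  0.    ]
   -> (np.float64(0.4370478605660262), np.float64(0.3712088080159781), np.float64(0.2114964587760153), 201.7) [0.0708 0.0009 0.1861] [-0.0003 -0.0006  0.    ]
   -> (np.float64(0.43862409775420375), np.float64(0.3718360689762314), np.float64(0.17759551747948812), 201.7) [0.0691 0.0009 0.22  ] [-0.0003 -0.0006  0.    ]
```

View pics/t23.png

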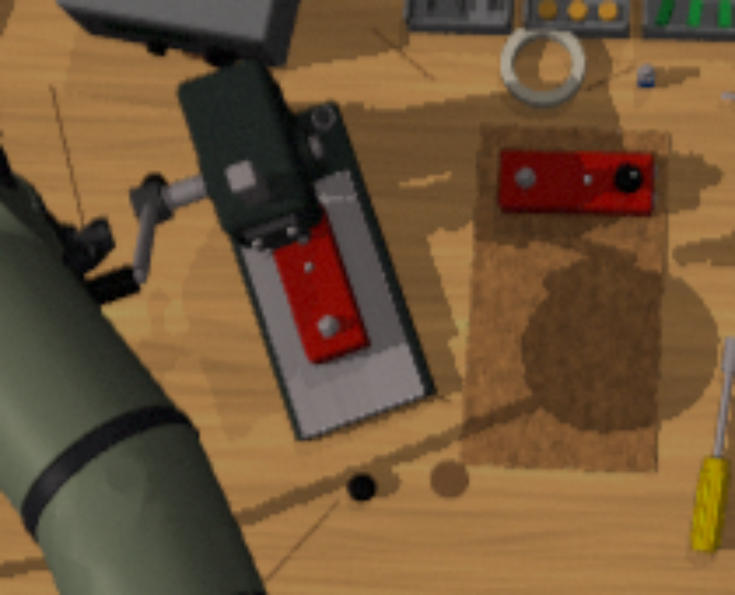

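>>> carry_out --pt "0.001 0.001 0.05 0 0 0 255" --pt "0.003 0.001 0.058 0 0 0 255" --pt "0.02 0.001 0.074 0 0 0 255" --pt "0.037 0.001 0.093 0 0 0 255" --pt "0.05 0.001 0.114 0 0 0 255" --pt "0.061 0.001 0.137 0 0 0 255" --pt "0.066 0.001 0.153 0 0 0 255" --pt "0.069 0.001 0.17 0 0 0 255" --pt "0.071 0.001 0.187 0 0 0 255" --pt "0.071 0.001 0.204 0 0 0 255"

```text
clock: 36.05
position: [0.4362, 0.3717, 0.1937]
tool_rot: [3.142, -0.001, -2.762]
force: [-3.7, -0.9, 6.9]
grip_width: -0.0001
```

```bash
python3 -c "
from h import *
to(*[(*lev(q),201.7) for q in (1.0,1.14)])"
```

```text
t36.05 at [0.4362 0.3717 0.1937] yaw -158.25 F [-3.6501 -0.9091  6.9499] w-0.0001
   -> (np.float64(0.4370478605660262), np.float64(0.3712088080159781), np.float64(0.1945035412239847), 201.7) [-0.0006 -0.0008 -0.0008] [ 0.0001 -0.0011  0.0009]
   -> (np.float64(0.43969293774599705), np.float64(0.37226141206839924), np.float64(0.17089398785399493), 201.7) [-0.0035 -0.0008  0.0228] [ 0.0001 -0.0011  0.0009]
```

>>> carry_out --pt "-0.001 0 0.01 0 0 0 255" --pt "-0.003 0 0.018 0 0 0 255" --pt "-0.004 0 0.024 0 0 0 255" --pt "-0.004 0 0.024 0 0 0 255" --pt "-0.004 0 0.024 0 0 0 255"

```text
clock: 36.67
position: [0.4401, 0.3733, 0.17]
tool_rot: [-3.141, -0.001, -2.762]
force: [-4.7, -1.6, 5.7]
grip_width: -0.0002
```

```bash
python3 -c "
from h import *
bar()
to(*[(*lev(q),201.7) for q in (1.14,.6,.3,0)])"
```

```text
bar z 0.28434863399811383 q~ 1.0673602308417753
t36.73 at [0.4401 0.3733 0.17  ] yaw -158.25 F [-3.2615 -1.5206  4.9209] w-0.0000
   -> (np.float64(0.43969293774599705), np.float64(0.37226141206839924), np.float64(0.17089398785399493), 201.7) [ 0.0008 -0.0008 -0.0009] [-0.0002 -0.0011  0.0009]
   -> (np.float64(0.44642669485155306), np.float64(0.3749410994782789), np.float64(0.26129262726742675), 201.7) [-0.0064 -0.0008 -0.0913] [-0.0002 -0.0011  0.0009]
   -> (np.float64(0.4690595424119881), np.float64(0.3839478034188447), np.float64(0.30588168897512674), 201.7) [-0.0307 -0.0008 -0.1359] [-0.0002 -0.0011  0.0009]
   -> (np.float64(0.5029246783810635), np.float64(0.3974243777988915), np.float64(0.34128063581419354), 201.7) [-0.0671 -0.0009 -0.1713] [-0.0002 -0.0011  0.0009]
```

>>> carry_out --pt "0.001 0 -0.025 0 0 0 255" --pt "0.001 0 -0.055 0 0 0 255" --pt "-0.006 0 -0.092 0 0 0 255" --pt "-0.016 0 -0.115 0 0 0 255" --pt "-0.03 0 -0.137 0 0 0 255" --pt "-0.046 0 -0.155 0 0 0 255" --pt "-0.067 0 -0.18 0 0 0 255" --pt "-0.067 0 -0.23 0 0 0 0" --pt "-0.067 0 -0.23 0 0 0 0"

```text
clock: 37.85
position: [0.5036, 0.3987, 0.4032]
tool_rot: [3.14, 0.004, -2.762]
force: [0.2, -0.5, 0.3]
grip_width: 0.0357
```

```bash
python3 -c "
from h import *
bar()
p,d=imaging.grab_frame('scene');cv2.imwrite('pics/s24.png',cv2.resize(p[100:290,320:490],None,fx=3.5,fy=3.5))
g=pw(-.096,-.0005);to((g[0],g[1],.4,201.7),(g[0],g[1],.11,201.7))
"
```

```text
bar z 0.3110099078179427 q~ 0.041926622386819254
t37.95 at [0.5025 0.3982 0.3996] yaw -158.25 F [-0.2109 -0.02   -0.4184] w0.0509
   -> (np.float64(0.5229881465113675), np.float64(0.25203974501594534), 0.4, 201.7) [ 0.0352 -0.1434 -0.0004] [-0.     -0.0003  0.001 ]
   -> (np.float64(0.5229881465113675), np.float64(0.25203974501594534), 0.11, 201.7) [ 0.0351 -0.1434  0.2896] [-0.     -0.0003  0.001 ]
```

View pics/s24.png

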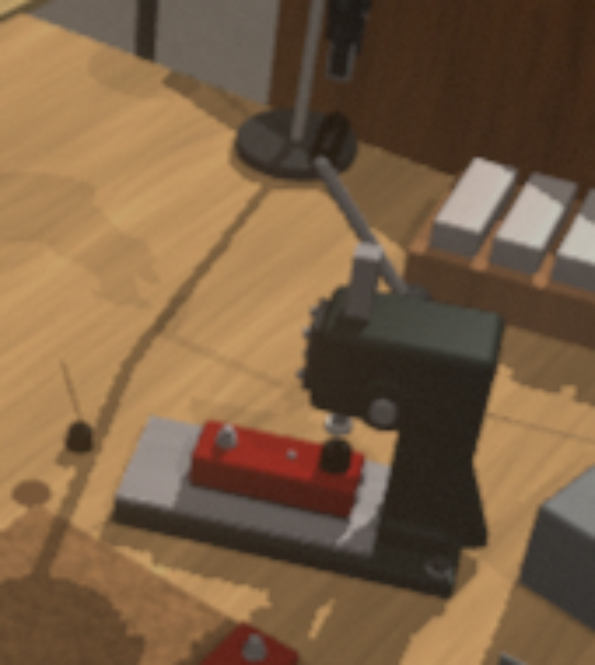

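Knob pressed, lever back up. Fetch it.

>>> carry_out --pt "0.035 -0.143 0 0 0 0 0" --pt "0.035 -0.143 0 0 0 0 0" --pt "0.035 -0.143 0 0 0 0 0" --pt "0.035 -0.143 0.05 0 0 0 0" --pt "0.035 -0.143 0.11 0 0 0 0" --pt "0.035 -0.143 0.17 0 0 0 0" --pt "0.035 -0.143 0.23 0 0 0 0" --pt "0.035 -0.143 0.29 0 0 0 0" --pt "0.035 -0.143 0.29 0 0 0 0" --pt "0.035 -0.143 0.29 0 0 0 0"

```text
clock: 39.2
position: [0.5234, 0.2532, 0.1111]
tool_rot: [3.141, 0.0, -2.761]
force: [-0.8, -0.7, 1.4]
grip_width: 0.0852
```

```bash
python3 -c "
from h import *
g=pw(-.096,-.0005);to((g[0],g[1],.041,201.7))
p,d=imaging.grab_frame('wrist');cv2.imwrite('pics/w25.png',p)
"
```

```text
t39.20 at [0.5234 0.2532 0.1111] yaw -158.22 F [-0.7533 -0.7002  1.4349] w0.0852
   -> (np.float64(0.5229881465113675), np.float64(0.25203974501594534), 0.041, 201.7) [ 0.0009 -0.0009  0.0701] [0.0001 0.0005 0.0015]
```

View pics/w25.png

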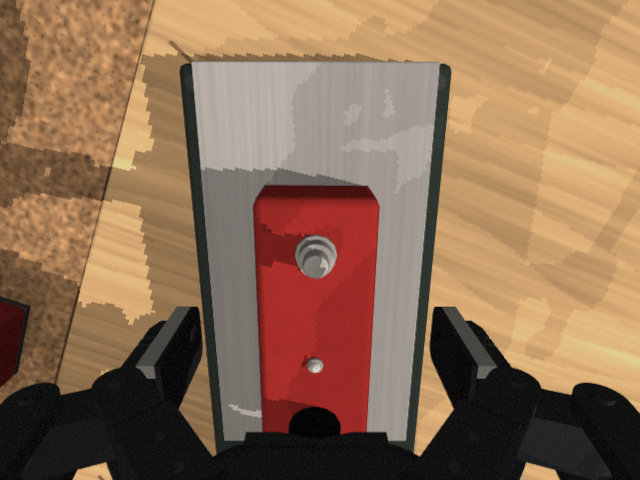

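>>> carry_out --pt "0.001 0 0.04 0 0 0 0" --pt "0.001 0 0.07 0 0 0 0" --pt "0.001 0 0.07 0 0 0 60" --pt "0.001 0 0.07 0 0 0 120" --pt "0.001 0 0.07 0 0 0 120" --pt "0.001 0 0.07 0 0 0 120" --pt "0.001 0 0.07 0 0 0 120"

```text
clock: 40.12
position: [0.5227, 0.2528, 0.0412]
tool_rot: [3.141, 0.002, -2.762]
force: [-1.7, -0.7, 11.0]
grip_width: 0.0614
```

>>> carry_out --pt "0.02 0 -0.002 0 0 0 120" --pt "0.05 0 -0.003 0 0 0 120" --pt "0.09 0 -0.003 0 0 0 120" --pt "0.1 0 -0.03 0 0 0 120" --pt "0.1 0 -0.08 0 0 0 120" --pt "0.1 0 -0.08 0 0 0 120"

```text
clock: 40.88
position: [0.4308, 0.2163, 0.1232]
tool_rot: [3.14, 0.006, -2.762]
force: [-0.1, -0.2, -3.3]
grip_width: 0.0613
```

```bash
python3 -c "
from h import *
to((.45,.06,.12,90),(.562,.053,.12,90))
p,d=imaging.grab_frame('scene');cv2.imwrite('pics/s26.png',cv2.resize(p[100:290,320:490],None,fx=3.5,fy=3.5))
"
```

```text
t40.88 at [0.4308 0.2163 0.1232] yaw -158.23 F [-0.1309 -0.1854 -3.3045] w0.0613
   -> (0.45, 0.06, 0.12, 90) [ 0.0401 -0.1523  0.0027] [0.0063 0.0025 1.9507]
   -> (0.562, 0.053, 0.12, 90) [-0.0613 -0.2003  0.0033] [0.0063 0.0025 1.9507]
```

View pics/s26.png

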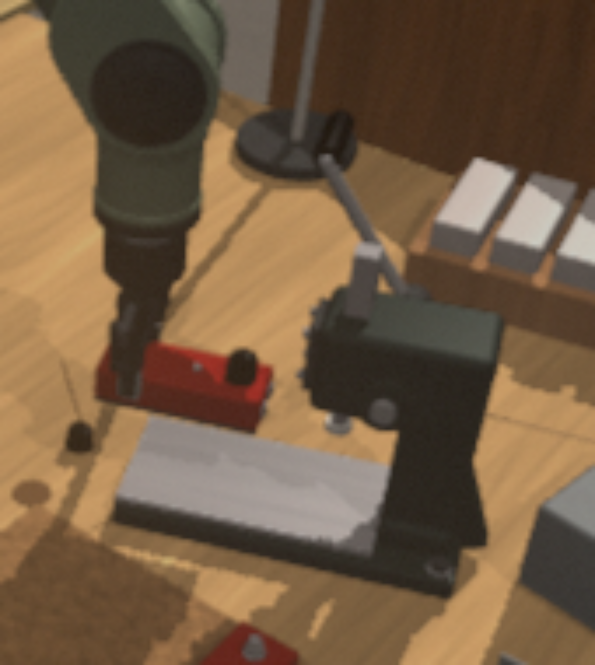

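>>> carry_out --pt "0.039 -0.06 0.003 0.003 0.001 0.18 120" --pt "0.039 -0.12 0.003 0.004 0.002 0.36 120" --pt "0.039 -0.152 0.003 0.004 0.002 0.54 120" --pt "0.039 -0.152 0.003 0.004 0.002 1.95 120" --pt "0.039 -0.152 0.003 0.004 0.002 1.95 120" --pt "0.039 -0.152 0.003 0.004 0.002 1.95 120" --pt "0.039 -0.152 0.003 0.004 0.002 1.95 120" --pt "-0.02 -0.175 0.003 0.004 0.002 1.95 120" --pt "-0.061 -0.2 0.003 0.004 0.002 1.95 120" --pt "-0.061 -0.2 0.003 0.004 0.002 1.95 120"

```text
clock: 42.18
position: [0.5623, 0.0512, 0.1154]
tool_rot: [-3.138, 0.004, 1.663]
force: [-1.3, -0.0, -4.1]
grip_width: 0.0612
```

```bash
python3 -c "
from h import *
to((.563,.053,.12,90),(.563,.053,.018,90))"
```

```text
t42.17 at [0.5623 0.0512 0.1154] yaw 95.26 F [-1.2542 -0.0137 -4.0715] w0.0612
   -> (0.563, 0.053, 0.12, 90) [ 0.0017  0.0009 -0.0046] [-0.0033  0.0042  0.0919]
   -> (0.563, 0.053, 0.018, 90) [0.0021 0.0012 0.0974] [-0.0033  0.0042  0.0919]
```

>>> carry_out --pt "0.002 0.001 0.01 -0.002 0.002 0.08 120" --pt "0.002 0.001 0.05 -0.002 0.002 0.08 120" --pt "0.002 0.001 0.085 -0.002 0.002 0.08 120" --pt "0.002 0.001 0.092 -0.002 0.002 0.08 120" --pt "0.002 0.001 0.092 -0.002 0.002 0.08 120"

```text
clock: 42.8
position: [0.5603, 0.0537, 0.0245]
tool_rot: [-3.139, 0.001, 1.589]
force: [-0.3, -1.6, -3.6]
grip_width: 0.0615
```

```bash
python3 -c "
from h import *
to((.563,.053,.0145,90))"
```

```text
t42.80 at [0.5603 0.0537 0.0245] yaw 91.04 F [-0.3233 -1.5825 -3.643 ] w0.0615
   -> (0.563, 0.053, 0.0145, 90) [-0.0007  0.0027  0.01  ] [-0.0026  0.0009  0.0181]
```

>>> carry_out --pt "0 0.003 0.006 -0.002 0 0.018 120" --pt "0 0.003 0.0105 -0.002 0 0.018 120" --pt "0 0.003 0.0105 -0.002 0 0.018 120" --pt "0 0.003 0.0105 -0.002 0 0.018 0" --pt "0 0.003 0.0105 -0.002 0 0.018 0" --pt "0 0.003 0.0105 -0.002 0 0.018 0" --pt "0 0.003 -0.02 -0.002 0 0.018 0" --pt "0 0.003 -0.07 -0.002 0 0.018 0" --pt "0 0.003 -0.13 -0.002 0 0.018 0" --pt "0 0.003 -0.17 -0.002 0 0.018 0"

```text
clock: 44.05
position: [0.5639, 0.054, 0.1969]
tool_rot: [3.14, 0.0, 1.571]
force: [0.7, 0.4, 0.0]
grip_width: 0.0854
```

```bash
python3 -c "
from h import *
p,d=imaging.grab_frame('scene');cv2.imwrite('pics/s27.png',p)
p,d=imaging.grab_frame('top');cv2.imwrite('pics/t27.png',cv2.resize(p[150:320,240:450],None,fx=3.5,fy=3.5));peds(p,'top')
to((.667,-.2545,.18,90))
"
```

```text
red px [297. 234.] mid [ 0.561  -0.0041] yaw -88.40980183433247 LxW 0.12918824916595584 0.0616660235804624
red px [364. 206.] mid [ 0.6666 -0.2447] yaw -88.38739352879007 LxW 0.1560815861875739 0.06292950989953858
red px [305. 202.] mid [ 0.6764 -0.0279] yaw -92.58186173274136 LxW 0.0662900520727099 0.0830399261144863
t44.15 at [0.5653 0.0541 0.1983] yaw 90.02 F [ 0.6208 -0.4549 -0.8631] w0.0853
   -> (0.667, -0.2545, 0.18, 90) [-0.3087  0.1015  0.0185] [ 0.0053 -0.0011  0.0003]
```

View pics/s27.png

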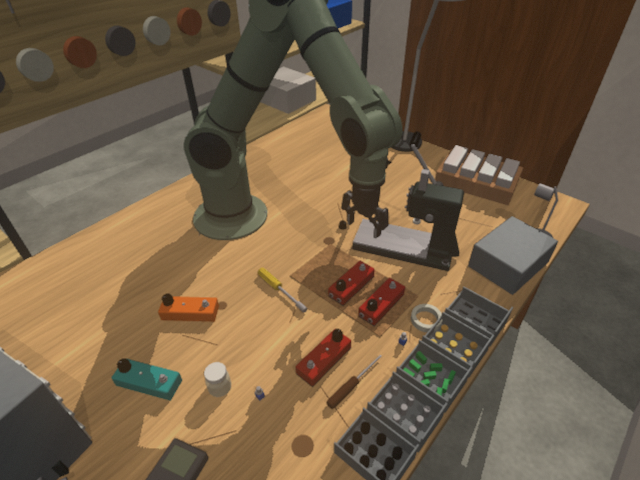

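View pics/t27.png

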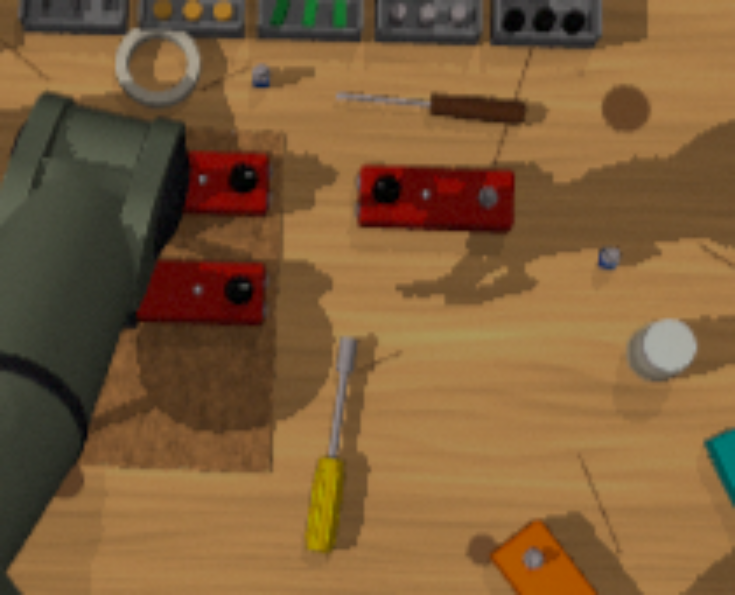

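>>> carry_out --pt "-0.309 0.101 0.018 0.004 0 0.01 0" --pt "-0.309 0.101 0.018 0.004 0 0.01 0" --pt "-0.309 0.101 0.018 0.004 0 0.01 0" --pt "-0.309 0.101 0.018 0.004 0 0.01 0" --pt "-0.309 0.101 0.018 0.004 0 0.01 0" --pt "-0.309 0.101 0.018 0.004 0 0.01 0" --pt "-0.309 0.101 0.018 0.004 0 0.01 0" --pt "-0.309 0.101 0.018 0.004 0 0.01 0"

```text
clock: 45.15
position: [0.6649, -0.2529, 0.1763]
tool_rot: [-3.137, -0.001, 1.563]
force: [0.6, 0.4, 0.3]
grip_width: 0.0858
```

```bash
python3 -c "
from h import *
T,s=toolpose();p,d=imaging.grab_frame('wrist');cv2.imwrite('pics/w28.png',p);peds(p,'wrist',T,amin=2000)
to((.667,-.2545,.01,89.4))
p,d=imaging.grab_frame('top');c=cloud('top',d);peds(p,'top');hsv=cv2.cvtColor(p,cv2.COLOR_BGR2HSV)
for x in (.678,.563):
  m=(hsv[...,2]<60)&(abs(c[...,0]-x)<.02)&(abs(c[...,1]+.043)<.022)&(c[...,2]>.055);print('knob z',m.sum(),np.median(c[m],0))
"
```

```text
red px [326. 198.] mid [ 0.6712 -0.2455] yaw -87.99379771606525 LxW 0.0591153307998847 0.15636895743549956
t45.20 at [ 0.665  -0.2528  0.1765] yaw 89.57 F [ 0.8646 -0.536   0.1065] w0.0854
   -> (0.667, -0.2545, 0.01, 89.4) [-0.0017  0.0027  0.1665] [-0.0042 -0.0005  0.0029]
red px [294. 202.] mid [0.6775 0.0104] yaw -90.48562272223522 LxW 0.06683024227555812 0.1595075330340577
knob z 44 [ 0.6775 -0.0438  0.0683]
knob z 0 [nan nan nan]
  return _methods._mean(a, axis=axis, dtype=dtype,
  ret = um.true_divide(
```

View pics/w28.png

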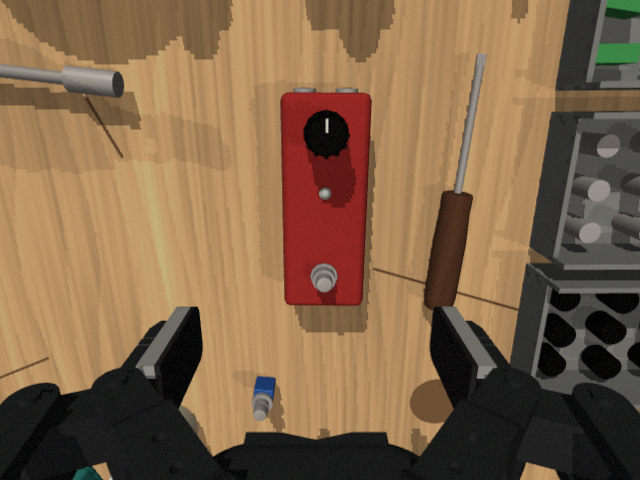

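>>> carry_out --pt "-0.001 0.004 0.06 -0.004 0 0 0" --pt "-0.001 0.004 0.11 -0.004 0 0 0" --pt "-0.001 0.004 0.155 -0.004 0 0 0" --pt "-0.001 0.004 0.166 -0.004 0 0 0" --pt "-0.001 0.004 0.166 -0.004 0 0 40" --pt "-0.001 0.004 0.166 -0.004 0 0 120" --pt "-0.001 0.004 0.166 -0.004 0 0 120" --pt "-0.001 0.004 0.166 -0.004 0 0 120" --pt "-0.001 0.004 0.166 -0.004 0 0 120"

```text
clock: 46.38
position: [0.6693, -0.2562, 0.0128]
tool_rot: [3.139, 0.001, 1.562]
force: [-0.6, 1.4, 9.4]
grip_width: 0.0615
```

>>> carry_out --pt "0 0 -0.03 0 0 0 120" --pt "0 0 -0.08 0 0 0 120" --pt "0 0 -0.12 0 0 0 120" --pt "0 0 -0.12 0 0 0 120"

```text
clock: 46.88
position: [0.6697, -0.2566, 0.1349]
tool_rot: [3.136, 0.002, 1.561]
force: [-0.6, -0.0, -3.6]
grip_width: 0.0613
```

```bash
python3 -c "
from h import *
g=pw(-.16,0)
to((.53,-.12,.13,70),(g[0]-.03,g[1]-.1,.13,35),(g[0],g[1],.13,21.7))"
```

```text
t46.88 at [ 0.6697 -0.2566  0.1349] yaw 89.46 F [-0.5775 -0.0327 -3.5914] w0.0613
   -> (0.53, -0.12, 0.13, 70) [ 0.1353 -0.141   0.0038] [0.0059 0.0011 0.3396]
   -> (np.float64(0.433338788554551), np.float64(0.12884051883618727), 0.13, 35) [ 0.3832 -0.24    0.0028] [ 0.0062 -0.0008  0.9504]
   -> (np.float64(0.463338788554551), np.float64(0.22884051883618728), 0.13, 21.7) [ 0.4835 -0.211   0.0027] [ 0.0062 -0.0015  1.1826]
```

>>> carry_out --pt "0.135 -0.141 0.003 0.005 0 0.34 120" --pt "0.135 -0.141 0.003 0.005 0 0.34 120" --pt "0.135 -0.141 0.003 0.005 0 0.34 120" --pt "0.383 -0.24 0.003 0.005 0 0.95 120" --pt "0.383 -0.24 0.003 0.005 0 0.95 120" --pt "0.383 -0.24 0.003 0.005 0 0.95 120" --pt "0.383 -0.24 0.003 0.005 0 0.95 120" --pt "0.483 -0.211 0.003 0.005 0 1.18 120" --pt "0.483 -0.211 0.003 0.005 0 1.18 120" --pt "0.483 -0.211 0.003 0.005 0 1.18 120"

```text
clock: 48.12
position: [0.4611, 0.2337, 0.1264]
tool_rot: [-3.138, 0.003, 0.388]
force: [-0.5, -1.2, -3.5]
grip_width: 0.0608
```

```bash
python3 -c "
from h import *
g=pw(-.16,0)
to((g[0],g[1],.13,21.7),(g[0],g[1],.05,21.7))"
```

```text
t48.12 at [0.4611 0.2337 0.1264] yaw 22.21 F [-0.4656 -1.2226 -3.4857] w0.0608
   -> (np.float64(0.463338788554551), np.float64(0.22884051883618728), 0.13, 21.7) [ 0.0002  0.0053 -0.0036] [-0.0035  0.0034  0.0089]
   -> (np.float64(0.463338788554551), np.float64(0.22884051883618728), 0.05, 21.7) [0.0005 0.0056 0.0764] [-0.0035  0.0034  0.0089]
```

>>> carry_out --pt "0 0 0.03 0 0 0.004 120" --pt "0 0 0.06 0 0 0.004 120" --pt "0 0 0.078 0 0 0.004 120" --pt "0 0 0.078 0 0 0.004 120"

```text
clock: 48.62
position: [0.4611, 0.2286, 0.0488]
tool_rot: [-3.138, 0.004, 0.376]
force: [0.3, 0.3, -2.0]
grip_width: 0.0609
```

```bash
python3 -c "
from h import *
g=pw(-.15,0)
to((g[0],g[1],.042,21.7))
p,d=imaging.grab_frame('wrist');cv2.imwrite('pics/w29.png',p)"
```

```text
t48.62 at [0.4611 0.2286 0.0488] yaw 21.57 F [ 0.2554  0.3224 -2.017 ] w0.0609
   -> (np.float64(0.47263011426989154), np.float64(0.2325379864089256), 0.042, 21.7) [0.0122 0.0006 0.0067] [-0.0033  0.0044 -0.0023]
```

View pics/w29.png

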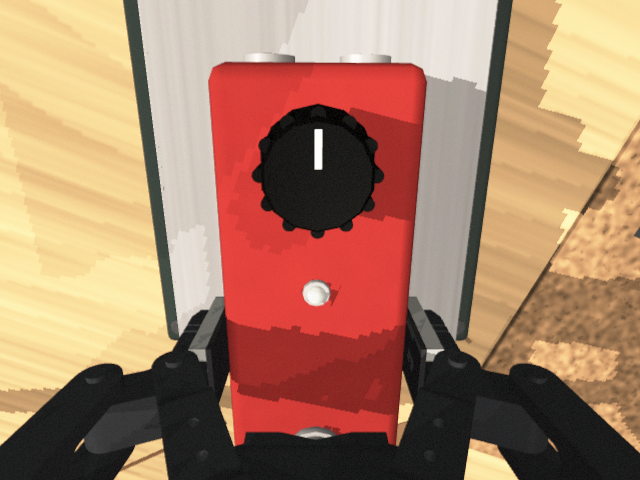

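>>> carry_out --pt "0.006 0.001 0.003 -0.003 0.004 -0.002 120" --pt "0.012 0.001 0.0065 -0.003 0.004 -0.002 120" --pt "0.012 0.001 0.007 -0.003 0.004 -0.002 120" --pt "0.012 0.001 0.007 -0.003 0.004 -0.002 0" --pt "0.012 0.001 0.007 -0.003 0.004 -0.002 0" --pt "0.012 0.001 0.007 -0.003 0.004 -0.002 0" --pt "0.012 0.001 -0.03 -0.003 0.004 -0.002 0" --pt "0.012 0.001 -0.09 -0.003 0.004 -0.002 0" --pt "0.012 0.001 -0.11 -0.003 0.004 -0.002 0" --pt "0.012 0.001 -0.11 -0.003 0.004 -0.002 0"

```text
clock: 49.92
position: [0.4736, 0.2331, 0.16]
tool_rot: [-3.14, -0.003, 0.38]
force: [-0.1, 1.0, -0.2]
grip_width: 0.0852
```

>>> carry_out --pt "0.01 0 0 0 0 -0.18 0" --pt "0.01 0 0 0 0 -0.36 0" --pt "0.01 0 0 0 0 -0.54 0" --pt "0.01 0 0 0 0 -0.72 0" --pt "0.01 0 0 0 0 -0.9 0" --pt "0.01 0 0 0 0 -1.08 0" --pt "0.01 0 0 0 0 -1.26 0" --pt "0.01 0 0 0 0 -1.44 0" --pt "0.01 0 0 0 0 -1.57 0" --pt "0.01 0 0 0 0 -1.57 0"

```text
clock: 51.18
position: [0.4822, 0.2361, 0.1583]
tool_rot: [-3.141, -0.001, 1.948]
force: [-0.1, 0.5, 0.3]
grip_width: 0.0852
```

```bash
python3 -c "
from h import *
g=pw(-.140-.042,0)
to((g[0],g[1],.16,201.7))"
```

```text
t51.17 at [0.4822 0.2361 0.1583] yaw 111.64 F [-0.1129  0.4807  0.276 ] w0.0852
   -> (np.float64(0.44289787198080177), np.float64(0.22070609017616305), 0.16, 201.7) [ 0.0002 -0.0422 -0.0017] [ 0.0005 -0.0012 -1.5719]
```

>>> carry_out --pt "0 -0.02 0 0 0 -0.18 0" --pt "0 -0.04 0 0 0 -0.36 0" --pt "0 -0.042 0 0 0 -0.54 0" --pt "0 -0.042 0 0 0 -0.72 0" --pt "0 -0.042 0 0 0 -0.9 0" --pt "0 -0.042 0 0 0 -1.08 0" --pt "0 -0.042 0 0 0 -1.26 0" --pt "0 -0.042 0 0 0 -1.44 0" --pt "0 -0.042 0 0 0 -1.575 0" --pt "0 -0.042 0 0 0 -1.575 0"

```text
clock: 52.42
position: [0.4433, 0.2205, 0.1586]
tool_rot: [3.141, -0.0, -2.763]
force: [-0.1, -0.3, 0.2]
grip_width: 0.0854
```

```bash
python3 -c "
from h import *
T,s=toolpose();p,d=imaging.grab_frame('wrist');cv2.imwrite('pics/w30.png',p);peds(p,'wrist',T,z=.07,amin=2000)
p,d=imaging.grab_frame('scene');cv2.imwrite('pics/s30.png',cv2.resize(p[140:290,320:490],None,fx=4.5,fy=4.5))
g=pw(-.140-.042,0)
to((g[0],g[1],.16,201.7))"
```

```text
red px [ 42. 375.] mid [0.6063 0.0807] yaw 111.7648621924704 LxW 0.05675858391404345 0.0485850367396924
red px [ 46. 282.] mid [0.5347 0.0713] yaw 92.06360163399076 LxW 0.07027062072383428 0.0740039641938083
red px [318. 286.] mid [0.4795 0.2359] yaw 24.080185974556294 LxW 0.05909233575974771 0.16159263432712842
t52.52 at [0.4434 0.2206 0.1588] yaw -158.38 F [ 0.0656  0.0487 -0.1937] w0.0855
   -> (np.float64(0.44289787198080177), np.float64(0.22070609017616305), 0.16, 201.7) [ 0.0005  0.0003 -0.0012] [ 0.0007  0.0002 -0.0013]
```

View pics/w30.png

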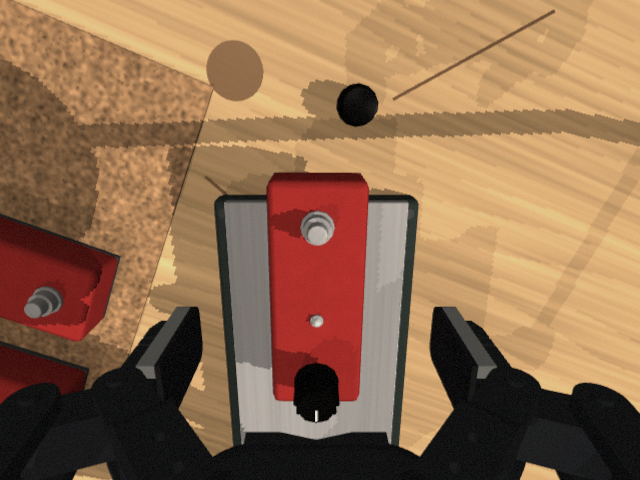

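View pics/s30.png

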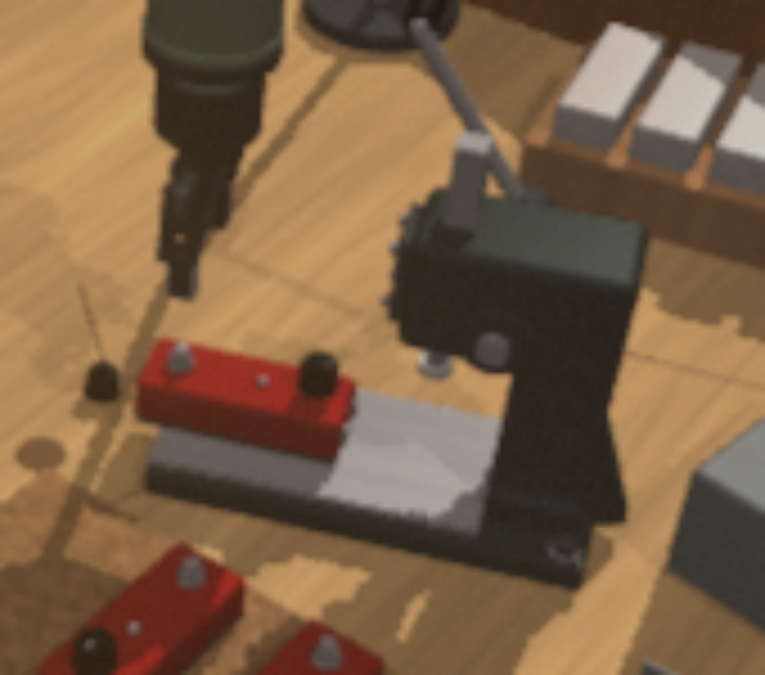

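>>> carry_out --pt "0.001 0 0.05 0 0 -0.001 0" --pt "0.001 0 0.1 0 0 -0.001 0" --pt "0.001 0 0.117 0 0 -0.001 0" --pt "0.001 0 0.117 0 0 -0.001 0" --pt "0.001 0 0.117 0 0 -0.001 60" --pt "0.001 0 0.117 0 0 -0.001 120" --pt "0.001 0 0.117 0 0 -0.001 120" --pt "0.001 0 0.117 0 0 -0.001 120" --pt "0.001 0 0.117 0 0 -0.001 120"

```text
clock: 53.65
position: [0.4437, 0.2209, 0.0439]
tool_rot: [3.14, 0.004, -2.759]
force: [-1.3, -0.9, 6.8]
grip_width: 0.0614
```

```bash
python3 -c "
from h import *
T,s=toolpose();p,d=imaging.grab_frame('scene');cv2.imwrite('pics/s31.png',cv2.resize(p[140:290,320:490],None,fx=4.5,fy=4.5))
print('tool',pf(T[:3,3]))
p,d=imaging.grab_frame('wrist');cv2.imwrite('pics/w31.png',p)
to((.4425,.2204,.0405,201.7));knob_scene()"
```

```text
tool [-0.1812 -0.0001]
t53.75 at [0.4437 0.2209 0.0438] yaw -158.05 F [-0.4157 -0.5697  7.7393] w0.0615
   -> (0.4425, 0.2204, 0.0405, 201.7) [ 0.0013 -0.      0.0033] [0.0011 0.0036 0.0044]
n 30 z 0.1021951518680424
px 390.5 221.0 3.5000998973846436 press fx,fy range -0.0957989210903669 -0.07415661414170083 -0.017229500803166743 0.005060502292808733 c -0.08497776761603387 -0.006084499255179005
```

View pics/s31.png

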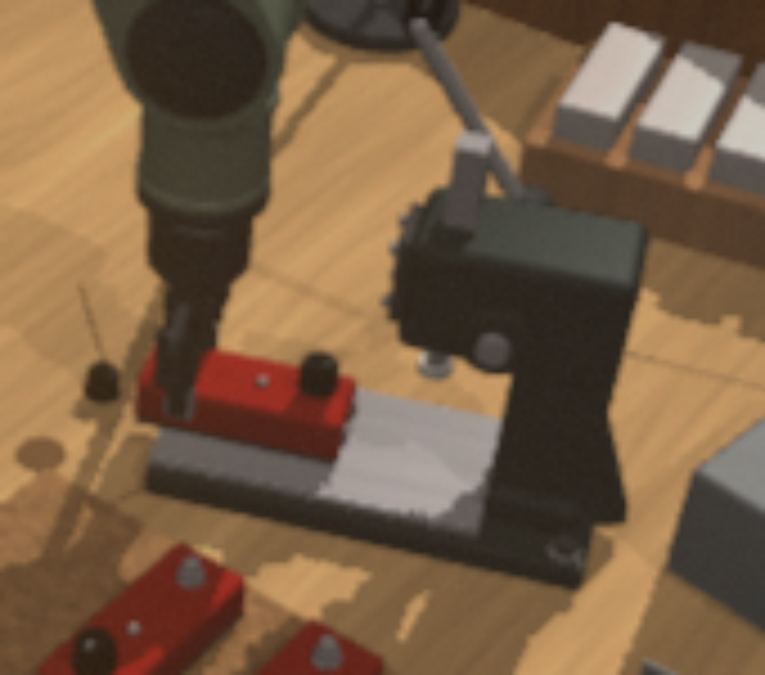

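View pics/w31.png

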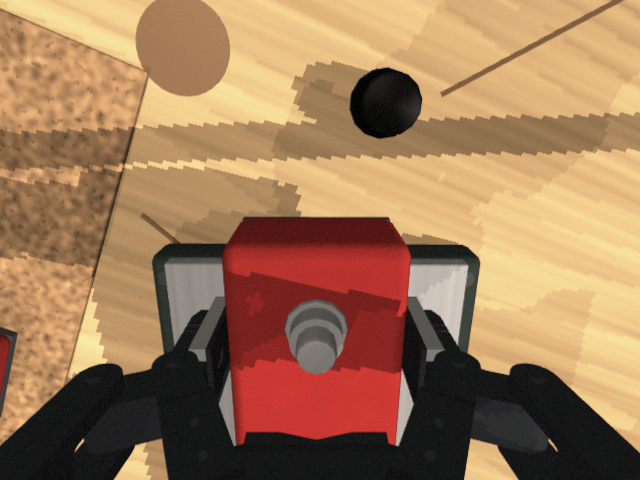

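>>> carry_out --pt "-0.015 0 -0.0005 0 0 0 120" --pt "-0.035 0 -0.0005 0 0 0 120" --pt "-0.055 0 -0.0005 0 0 0 120" --pt "-0.075 0 -0.0005 0 0 0.003 120" --pt "-0.087 0 -0.0005 0 0 0.004 120" --pt "-0.087 0 -0.0005 0 0 0.004 120" --pt "-0.087 0 -0.0005 0 0 0.004 120"

```text
clock: 54.68
position: [0.5243, 0.2534, 0.0439]
tool_rot: [3.141, 0.004, -2.762]
force: [4.0, 2.0, 4.2]
grip_width: 0.0614
```

```bash
python3 -c "
from h import *
T,s=toolpose();print('tool',pf(T[:3,3]))
to((.5,.25,.0405,201.7))"
```

```text
tool [-0.0943  0.0003]
t54.67 at [0.5243 0.2534 0.0439] yaw -158.26 F [4.0359 1.9994 4.209 ] w0.0614
   -> (0.5, 0.25, 0.0405, 201.7) [0.0239 0.0058 0.0033] [0.0009 0.004  0.0008]
```

>>> carry_out --pt "0 0 0 0 0 0 120" --pt "0 0 0 0 0 0 0" --pt "0 0 0 0 0 0 0" --pt "0 0 0 0 0 0 0" --pt "0.001 0 -0.03 0 0 0 0" --pt "0.001 0 -0.08 0 0 0 0" --pt "0.001 0 -0.14 0 0 0 0" --pt "0.001 0 -0.2 0 0 0 0" --pt "0.001 0 -0.26 0 0 0 200" --pt "0.001 0 -0.3 0 0 0 255"

```text
clock: 55.92
position: [0.5224, 0.2523, 0.3457]
tool_rot: [3.141, 0.003, -2.762]
force: [-0.9, -0.2, -0.4]
grip_width: 0.0517
```

```bash
python3 -c "
from h import *
to((.5029,.3974,.4,201.7))
p,d=imaging.grab_frame('scene');cv2.imwrite('pics/s32.png',cv2.resize(p[140:290,320:490],None,fx=4.5,fy=4.5))"
```

```text
t55.92 at [0.5224 0.2523 0.3457] yaw -158.26 F [-0.8867 -0.2413 -0.4061] w0.0517
   -> (0.5029, 0.3974, 0.4, 201.7) [-0.0358  0.1421 -0.054 ] [0.0011 0.0032 0.0008]
```

View pics/s32.png

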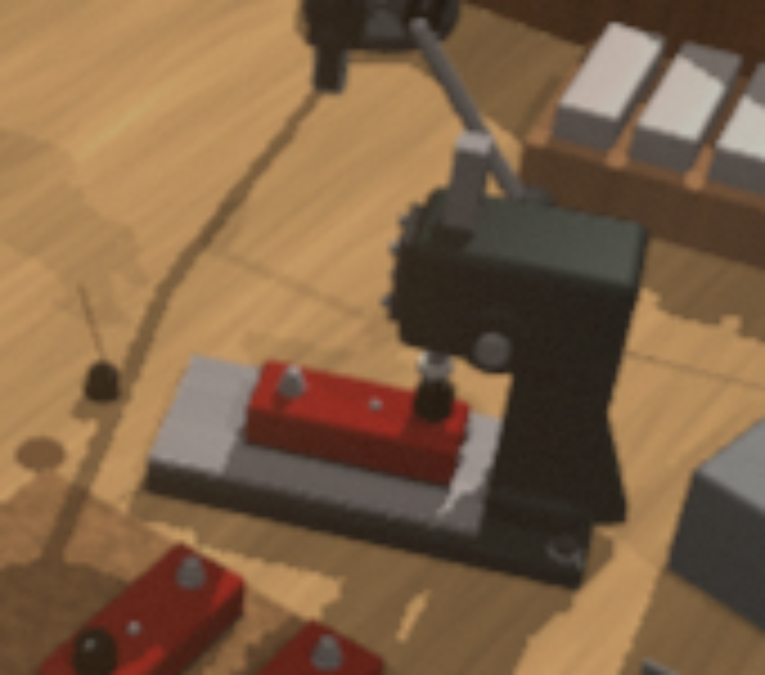

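Identical alignment (knob at (433,390), nose (434,365)). Lever next.

>>> carry_out --pt "0 0.04 -0.054 0 0.001 0 255" --pt "-0.015 0.09 -0.054 0 0.002 0 255" --pt "-0.036 0.142 -0.054 0 0.002 0 255" --pt "-0.036 0.142 -0.054 0 0.002 0 255" --pt "-0.036 0.142 -0.054 0 0.002 0 255" --pt "-0.036 0.142 -0.054 0 0.002 0 255"

```text
clock: 56.72
position: [0.5035, 0.3964, 0.3971]
tool_rot: [3.141, -0.001, -2.763]
force: [-0.3, -0.4, 0.3]
grip_width: -0.0001
```

```bash
python3 -c "
from h import *
to(*[(*lev(q),201.7) for q in (0,.6,1.14)])
p,d=imaging.grab_frame('top');cv2.imwrite('pics/t33.png',cv2.resize(p[150:320,130:340],None,fx=3.5,fy=3.5))"
```

```text
t56.73 at [0.5035 0.3964 0.3971] yaw -158.33 F [-0.3366 -0.425   0.2761] w-0.0001
   -> (np.float64(0.5029246783810635), np.float64(0.3974243777988915), np.float64(0.34128063581419354), 201.7) [0.0001 0.0011 0.0558] [ 0.0003 -0.0008 -0.0006]
   -> (np.float64(0.44642669485155306), np.float64(0.3749410994782789), np.float64(0.26129262726742675), 201.7) [0.0609 0.0011 0.1359] [ 0.0003 -0.0008 -0.0006]
   -> (np.float64(0.43969293774599705), np.float64(0.37226141206839924), np.float64(0.17089398785399493), 201.7) [0.0681 0.001  0.2263] [ 0.0003 -0.0008 -0.0006]
```

View pics/t33.png

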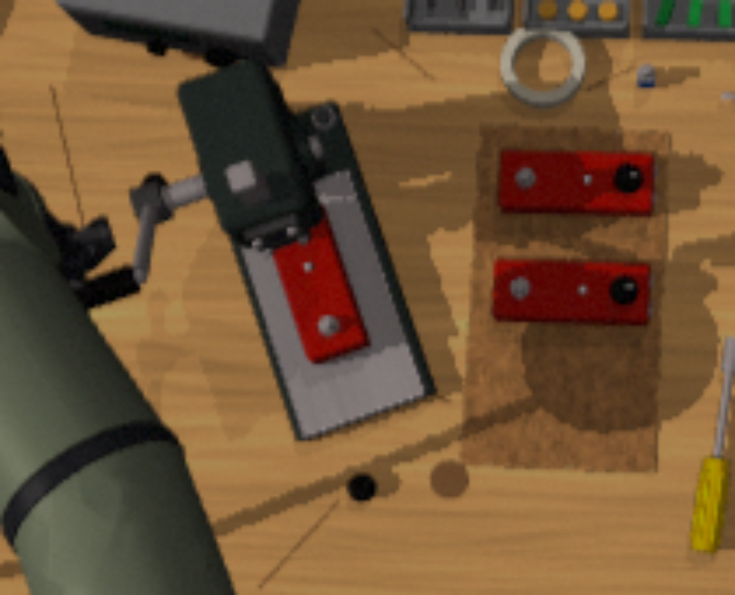

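>>> carry_out --pt "0.001 0.001 0.05 0 0 0 255" --pt "0.003 0.001 0.058 0 0 0 255" --pt "0.02 0.001 0.074 0 0 0 255" --pt "0.037 0.001 0.093 0 0 0 255" --pt "0.05 0.001 0.114 0 0 0 255" --pt "0.061 0.001 0.137 0 0 0 255" --pt "0.066 0.001 0.153 0 0 0 255" --pt "0.069 0.001 0.17 0 0 0 255" --pt "0.071 0.001 0.187 0 0 0 255" --pt "0.071 0.001 0.204 0 0 0 255"

```text
clock: 58.02
position: [0.4363, 0.3717, 0.1933]
tool_rot: [3.141, -0.001, -2.763]
force: [-4.4, -1.5, 6.9]
grip_width: -0.0
```

>>> carry_out --pt "-0.001 0 0.01 0 0 0 255" --pt "-0.003 0 0.018 0 0 0 255" --pt "-0.004 0 0.023 0 0 0 255" --pt "-0.004 0 0.023 0 0 0 255" --pt "-0.004 0 0.023 0 0 0 255"

```text
clock: 58.65
position: [0.4403, 0.3733, 0.1706]
tool_rot: [3.141, -0.001, -2.762]
force: [-3.8, -1.9, 5.6]
grip_width: 0.0
```

```bash
python3 -c "
from h import *
bar()
to(*[(*lev(q),201.7) for q in (1.14,.6,0)])"
```

```text
bar z 0.28338741330525463 q~ 1.104330257490206
t58.70 at [0.4403 0.3733 0.1707] yaw -158.28 F [-3.8865 -2.0182  5.4298] w0.0004
   -> (np.float64(0.43969293774599705), np.float64(0.37226141206839924), np.float64(0.17089398785399493), 201.7) [ 0.001  -0.0008 -0.0002] [ 0.0006 -0.0013  0.0004]
   -> (np.float64(0.44642669485155306), np.float64(0.3749410994782789), np.float64(0.26129262726742675), 201.7) [-0.0062 -0.0007 -0.0906] [ 0.0006 -0.0013  0.0004]
   -> (np.float64(0.5029246783810635), np.float64(0.3974243777988915), np.float64(0.34128063581419354), 201.7) [-0.0669 -0.0007 -0.1707] [ 0.0006 -0.0013  0.0004]
```

>>> carry_out --pt "0.001 0 -0.025 0 0 0 255" --pt "0.001 0 -0.055 0 0 0 255" --pt "-0.006 0 -0.092 0 0 0 255" --pt "-0.016 0 -0.115 0 0 0 255" --pt "-0.03 0 -0.137 0 0 0 255" --pt "-0.046 0 -0.155 0 0 0 255" --pt "-0.067 0 -0.18 0 0 0 255" --pt "-0.067 0 -0.23 0 0 0 0" --pt "-0.067 0 -0.23 0 0 0 0"

```text
clock: 59.82
position: [0.504, 0.3985, 0.4038]
tool_rot: [3.139, 0.004, -2.763]
force: [0.2, 1.0, -0.7]
grip_width: 0.0356
```

```bash
python3 -c "
from h import *
bar()
p,d=imaging.grab_frame('top');c=cloud('top',d);hsv=cv2.cvtColor(p,cv2.COLOR_BGR2HSV);peds(p,'top')
for x in (.678,.563):
  m=(hsv[...,2]<60)&(abs(c[...,0]-x)<.02)&(abs(c[...,1]+.043)<.022)&(c[...,2]>.055);print('knob z',m.sum(),np.median(c[m],0))
g=pw(-.096,-.0005);to((g[0],g[1],.4,201.7))
p,d=imaging.grab_frame('scene');cv2.imwrite('pics/s34.png',cv2.resize(p[100:290,320:490],None,fx=3.5,fy=3.5))
"
```

```text
bar z 0.310617433951375 q~ 0.05702177110096198
red px [293. 233.] mid [0.5624 0.011 ] yaw -90.28758481309647 LxW 0.06291093519042056 0.15810595608556413
red px [220. 233.] mid [0.5561 0.2697] yaw -158.73571451845464 LxW 0.061980266597242324 0.14116615346283037
red px [294. 201.] mid [0.679  0.0102] yaw -91.5632827933767 LxW 0.06606120433760024 0.15935316251041717
knob z 47 [ 0.6764 -0.0437  0.0679]
knob z 47 [ 0.5625 -0.0435  0.0672]
t59.92 at [0.5028 0.3981 0.4003] yaw -158.27 F [-0.8282 -0.8325 -0.4994] w0.0507
   -> (np.float64(0.5229881465113675), np.float64(0.25203974501594534), 0.4, 201.7) [ 0.0353 -0.1432  0.0002] [ 0.0008 -0.0005  0.0005]
```

View pics/s34.png

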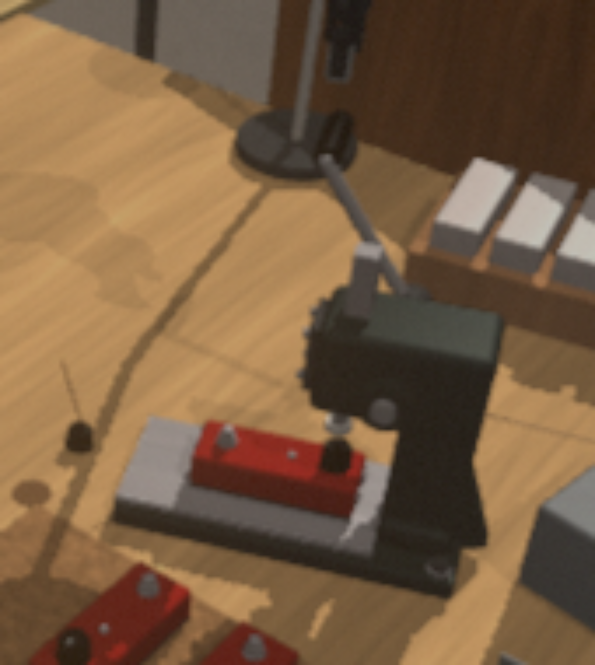

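Both placed knobs read about 68 mm above the bench (home would be 69.5, raised 76.5). Fetch the third pedal.

>>> carry_out --pt "0.035 -0.143 0 0 0 0 0" --pt "0.035 -0.143 0 0 0 0 0" --pt "0.035 -0.143 0 0 0 0 0" --pt "0.035 -0.143 0.05 0 0 0 0" --pt "0.035 -0.143 0.11 0 0 0 0" --pt "0.035 -0.143 0.17 0 0 0 0" --pt "0.035 -0.143 0.23 0 0 0 0" --pt "0.035 -0.143 0.29 0 0 0 0" --pt "0.035 -0.143 0.29 0 0 0 0" --pt "0.035 -0.143 0.29 0 0 0 0"

```text
clock: 61.22
position: [0.5236, 0.2532, 0.1117]
tool_rot: [3.141, 0.0, -2.762]
force: [0.7, 0.9, 1.2]
grip_width: 0.0856
```

```bash
python3 -c "
from h import *
g=pw(-.096,-.0005);to((g[0],g[1],.041,201.7))
p,d=imaging.grab_frame('wrist');cv2.imwrite('pics/w35.png',p)
"
```

```text
t61.23 at [0.5236 0.2532 0.1117] yaw -158.25 F [0.7054 0.9031 1.2015] w0.0856
   -> (np.float64(0.5229881465113675), np.float64(0.25203974501594534), 0.041, 201.7) [ 0.0011 -0.0009  0.0707] [0.0008 0.0005 0.0009]
```

View pics/w35.png

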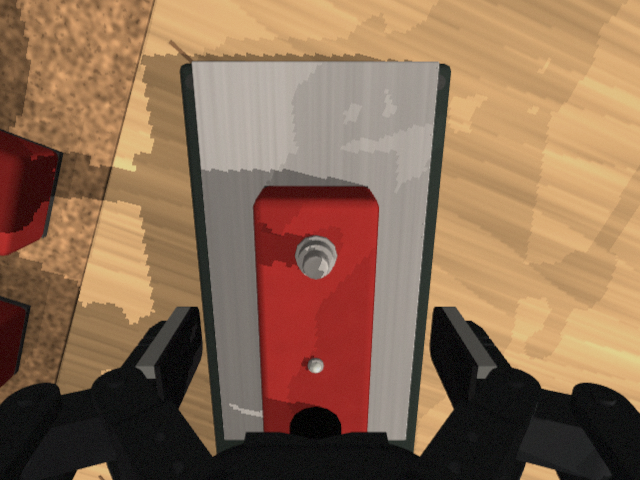

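>>> carry_out --pt "0.001 0 0.04 0 0 0 0" --pt "0.001 0 0.07 0 0 0 0" --pt "0.001 0 0.07 0 0 0 60" --pt "0.001 0 0.07 0 0 0 120" --pt "0.001 0 0.07 0 0 0 120" --pt "0.001 0 0.07 0 0 0 120" --pt "0.001 0 0.07 0 0 0 120"

```text
clock: 62.15
position: [0.5228, 0.2529, 0.0418]
tool_rot: [3.14, 0.002, -2.762]
force: [-2.3, 0.1, 10.6]
grip_width: 0.0614
```

>>> carry_out --pt "0.02 0 -0.002 0 0 0 120" --pt "0.05 0 -0.003 0 0 0 120" --pt "0.09 0 -0.003 0 0 0 120" --pt "0.1 0 -0.03 0 0 0 120" --pt "0.1 0 -0.08 0 0 0 120" --pt "0.1 0 -0.08 0 0 0 120"

```text
clock: 62.9
position: [0.4308, 0.2164, 0.1237]
tool_rot: [3.139, 0.005, -2.762]
force: [-0.3, -0.5, -3.6]
grip_width: 0.0615
```

```bash
python3 -c "
from h import *
to((.447,.053,.12,90))
"
```

```text
t62.90 at [0.4308 0.2164 0.1237] yaw -158.26 F [-0.3021 -0.4663 -3.6011] w0.0615
   -> (0.447, 0.053, 0.12, 90) [ 0.0455 -0.1578  0.0031] [0.0068 0.0014 1.9503]
```

>>> carry_out --pt "0.02 -0.06 0.003 0.002 0.001 0.18 120" --pt "0.04 -0.12 0.003 0.004 0.001 0.36 120" --pt "0.045 -0.157 0.003 0.005 0.001 0.54 120" --pt "0.045 -0.157 0.003 0.005 0.001 1.95 120" --pt "0.045 -0.157 0.003 0.005 0.001 1.95 120" --pt "0.045 -0.157 0.003 0.005 0.001 1.95 120" --pt "0.045 -0.157 0.003 0.005 0.001 1.95 120" --pt "0.045 -0.157 0.003 0.005 0.001 1.95 120" --pt "0.045 -0.157 0.003 0.005 0.001 1.95 120" --pt "0.045 -0.157 0.003 0.005 0.001 1.95 120"

```text
clock: 64.15
position: [0.4456, 0.0529, 0.1169]
tool_rot: [-3.138, 0.003, 1.663]
force: [0.5, 0.3, -3.3]
grip_width: 0.0612
```

```bash
python3 -c "
from h import *
to((.447,.053,.12,90))
"
```

```text
t64.15 at [0.4456 0.0529 0.1169] yaw 95.27 F [ 0.4669  0.3285 -3.3254] w0.0612
   -> (0.447, 0.053, 0.12, 90) [-0.0001  0.0014 -0.0031] [-0.0039  0.0028  0.092 ]
```

>>> carry_out --pt "0 0.001 0.01 -0.003 0.002 0.08 120" --pt "0 0.001 0.05 -0.003 0.002 0.08 120" --pt "0 0.001 0.085 -0.003 0.002 0.08 120" --pt "0 0.001 0.093 -0.003 0.002 0.08 120" --pt "0 0.001 0.093 -0.003 0.002 0.08 120"

```text
clock: 64.78
position: [0.4463, 0.0523, 0.0243]
tool_rot: [-3.14, 0.001, 1.588]
force: [0.4, -0.2, -2.6]
grip_width: 0.0613
```

```bash
python3 -c "
from h import *
to((.448,.053,.015,90))
p,d=imaging.grab_frame('scene');cv2.imwrite('pics/s36.png',cv2.resize(p[180:360,230:470],None,fx=3.2,fy=3.2))"
```

```text
t64.78 at [0.4463 0.0523 0.0243] yaw 90.99 F [ 0.413  -0.2103 -2.5616] w0.0613
   -> (0.448, 0.053, 0.015, 90) [0.0007 0.0018 0.0093] [-0.0013  0.001   0.0174]
```

View pics/s36.png

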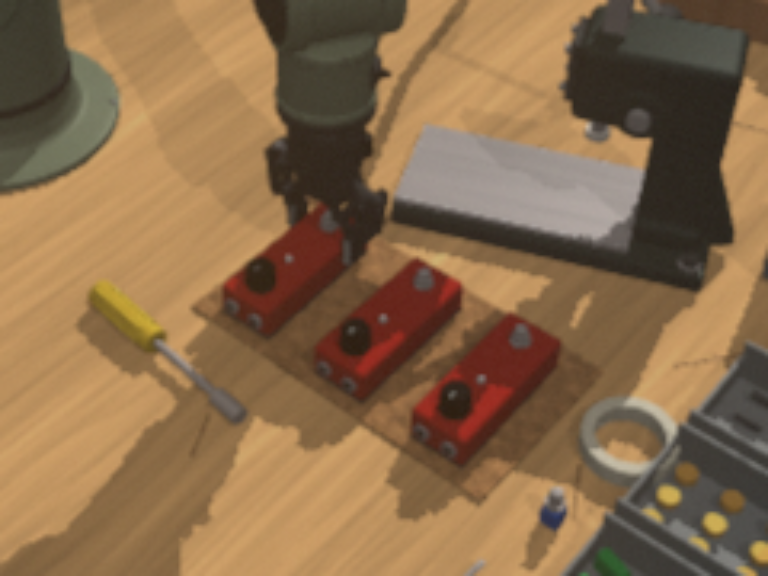

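>>> carry_out --pt "0 0.002 0.006 -0.001 0 0.017 120" --pt "0 0.002 0.0105 -0.001 0 0.017 120" --pt "0 0.002 0.0105 -0.001 0 0.017 120" --pt "0 0.002 0.0105 -0.001 0 0.017 0" --pt "0 0.002 0.0105 -0.001 0 0.017 0" --pt "0 0.002 0.0105 -0.001 0 0.017 0" --pt "0 0.002 -0.02 -0.001 0 0.017 0" --pt "0 0.002 -0.07 -0.001 0 0.017 0" --pt "0 0.002 -0.13 -0.001 0 0.017 0" --pt "0 0.002 -0.19 -0.001 0 0.017 0"

```text
clock: 66.08
position: [0.4479, 0.0526, 0.2157]
tool_rot: [-3.141, 0.001, 1.571]
force: [1.0, 2.4, 1.5]
grip_width: 0.0854
```

```bash
python3 -c "
from h import *
to((.45,-.25,.25,90))"
```

```text
t66.08 at [0.4479 0.0526 0.2157] yaw 90.03 F [0.9927 2.3507 1.4769] w0.0854
   -> (0.45, -0.25, 0.25, 90) [-0.3026  0.0019 -0.0339] [-0.0009  0.0015  0.0005]
```

Move the arm aside for a clear final look.

>>> carry_out --pt "-0.3 0 -0.08 0 0 0 0" --pt "-0.3 0 -0.08 0 0 0 0" --pt "-0.3 0 -0.08 0 0 0 0" --pt "-0.3 0 -0.08 0 0 0 0" --pt "-0.3 0 -0.08 0 0 0 0" --pt "-0.3 0 -0.08 0 0 0 0" --pt "-0.3 0 -0.08 0 0 0 0" --pt "-0.3 0 -0.08 0 0 0 0"

```text
clock: 67.08
position: [0.4489, -0.2457, 0.2938]
tool_rot: [-3.141, 0.0, 1.574]
force: [0.7, 0.2, 1.1]
grip_width: 0.0852
```

```bash
python3 -c "
from h import *
bar()
print(telemetry.observe()['qd'].round(3))
p,d=imaging.grab_frame('top');c=cloud('top',d);hsv=cv2.cvtColor(p,cv2.COLOR_BGR2HSV);peds(p,'top');cv2.imwrite('pics/t37.png',p)
for x in (.678,.563,.448):
  for y,n,v in ((-.043,'knob',60),(.01,'box',256)):
    m=(hsv[...,2]<v)&(abs(c[...,0]-x)<.02)&(abs(c[...,1]-y)<.022)&(c[...,2]>.03);print(n,m.sum(),np.median(c[m],0) if m.any() else None)
p,d=imaging.grab_frame('scene');cv2.imwrite('pics/s37.png',p);c=cloud('scene',d);hsv=cv2.cvtColor(p,cv2.COLOR_BGR2HSV)
for x in (.678,.563,.448):
    m=(hsv[...,2]<60)&(abs(c[...,0]-x)<.013)&(abs(c[...,1]+.043)<.013);print('scene knob top',m.sum(),np.percentile(c[m][:,2],[80,95]) if m.any() else None)
"
```

```text
bar z 0.3119210654728384 q~ 0.006882097198523524
[ 0.    -0.001  0.003 -0.003  0.001 -0.001  0.004]
red px [292. 265.] mid [0.4481 0.0094] yaw -90.12900687113239 LxW 0.061322342598680926 0.15697351911115312
red px [293. 233.] mid [0.5619 0.011 ] yaw -90.07313016186427 LxW 0.06338612727474922 0.15819065025525078
red px [294. 201.] mid [0.6781 0.0091] yaw -91.84304703753224 LxW 0.06510844890808563 0.15927974540604586
knob 57 [ 0.678  -0.0439  0.0653]
box 135 [0.6784 0.0102 0.0438]
knob 55 [ 0.5624 -0.0436  0.0676]
box 142 [0.5621 0.0099 0.0446]
knob 62 [ 0.4464 -0.0438  0.0658]
box 146 [0.4473 0.01   0.0438]
scene knob top 50 [0.0703 0.0717]
scene knob top 57 [0.0702 0.0732]
scene knob top 40 [0.0706 0.0728]
```

View pics/s37.png

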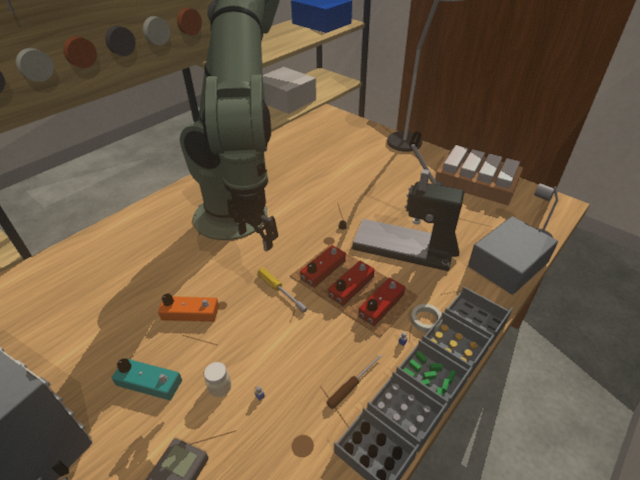

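View pics/t37.png

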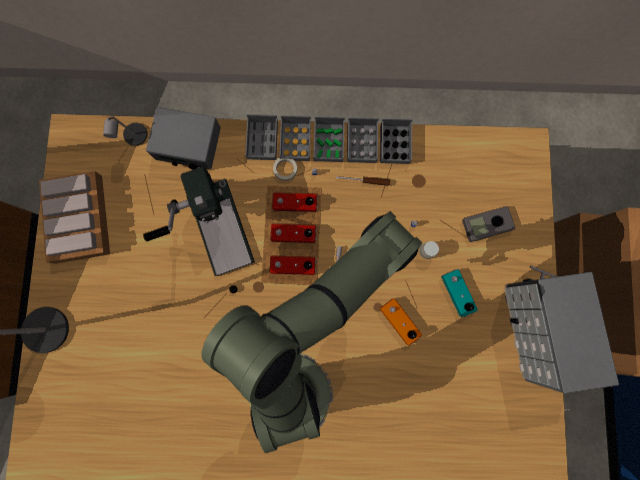

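```bash
python3 -c "
from h import *
print(ticket.job_done())"
```

```text
the job is handed in; nothing more can be done
None
```

I pressed the knobs of all three red pedals home under the hand press and set the pedals upright, side by side, on the cork mat. I handed the job in at about 67 s of the 210 s; no verdict was reported.

- **Position on the mat:** the pedal middles read x ≈ 0.448, 0.562 and 0.678 m at y ≈ 0.010 m. That is well inside the mat's edges, and all three looked upright and at rest.
- **Knobs under the nose:** the foot switch, measured on the press table for the first two pedals, put the knob within about 2–4 mm of the nose's axis. The third looked the same in the pictures but I didn't measure it separately.
- **Knob heights:** the scene camera read the knob tops at about 70–71 mm above the bench. Fully home would be 69.5 mm and unpressed 76.5 mm. The top camera's last medians were lower, 65–68 mm, but those included the knobs' sides. All three read about the same height.
- **Pressing:** going by where the fingertip was, I pushed the lever to about 1.14–1.15 rad each time, roughly 22 N. The ram-bar depth readings were noisy and disagreed by up to 0.1 rad either way. One reading of 1.25 rad came close to the 1.27 rad, 30 N limit. I couldn't measure the nose force directly.
- **Lever and grip:** the lever is back up, at about 0.01 rad on the last reading. I set the grip to 28 N throughout.
- **Rest of the bench:** the other things and the orange and turquoise look-alikes look unmoved in the last pictures. The arm ended clear of everything.

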